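# Nest the finished set of silver bowls

### The arm

A 6-joint arm with a two-finger parallel gripper is mounted at the origin on the work surface. World frame = base frame: x ahead of the robot, y to its left, z up, the work surface at z = 0. Lengths are in m, angles in degrees, forces in N, time in s.
With the tool pointing down it reaches from about 0.4 to 0.825 m from the base axis. Payload 7 kg.
Tool frame: the origin (TCP) lies on the centre line of the jaws, within the pads' length; the fingertips stand 17 mm ahead of it and the grasp point (between the pads) lies 2 mm behind it; y points along the fingers, z is the direction in which the jaws open and shut, and the axes are right-handed (so a half turn about y gives the same grasp; the last joint's range is limited). The gripper opens to 88 mm and grips with 3 to 60 N. Pads are 19 mm wide; open, the fingers measure 130 mm over their backs; the gripper's body (78 mm by 193 mm) begins 47 mm behind the grasp point.
Start: joints at [83.199, 20.546, 0.682, 0, -70.136, -16.507], TCP at [0.267, 0.62, 0.244] pointing down, gripper open.
Joint ranges: [-176.03, 176.03], [-82.01, 121.73], [-58.28, 71.71], [-173.87, 95.51], [-174.79, -0.11], [-173.66, 173.66]. Speed limits (degrees/s): [136.94, 136.94, 172.46, 180, 180, 180].

### API

Orientations are given as [roll, pitch, yaw] about the fixed x, y, z axes, in that order (R = Rz(yaw) Ry(pitch) Rx(roll)).
In Python, from plant import r, capture, camera_info gives the robot as it stands. The module is installed in compiled form; this text tells all that it offers.
- The arm moves only by the tool apply_moves, never from a script. Its argument "deltas" is a list of rows, each an object of numbers: "tx", "ty", "tz": the shift along the tool's x, y, z in m; "turn": the turn about the tool's y in rad; "gripper": the finger opening in m, from 0 to 0.0876. A call has 1 to 5 rows; each row is the pose to reach, as a shift and turn from the pose commanded when the call began, along the tool's axes at that moment; what a row does not reach only later rows make up. A row lasts 1/10 s, in which the tool goes at most 50 mm and 8.59 degrees, less where a joint would pass 70% of its speed; a pose out of reach is approached as far as the arm can. A call with a gripper value outside its range is refused whole. The fingers move at their own pace and stop on an object; "newtons" is the grip in N (left out, the last holds). Time passes only in rows, so rows that repeat a pose let the fingers close. It gives the time, the measured TCP pose, the force and the opening at its end, in the units of the state.
- r.get_state(): the state, without advancing time (a new reading comes with each control period).
- capture(name): name is "scene" or "top"; returns (picture, depth): 384x512x3 uint8, red, green, blue; 384x512 float32, m along the optical axis (not along the pixel's ray), 0 where there is no reading.
- camera_info(name): a dict with "K" (3x3 intrinsics, pixels), "eye" and "orientation" of the camera in the world. Camera axes: x right, y up, looking along -z (the intrinsics and any distortion apply to the point x, -y, -z); pixel columns grow to the right and rows downward; lengths in m; the calibration is good to about 2 mm. A picture is of the moment at which its call begins. camera_info takes no time and is no camera call.
- r.close_job(): hands the job in, once; it reports no verdict.
The state is a dict: "time_s": time; "joints": joint angles; "qd": joint speeds; "joint_torque": joint torques, N m; "tcp_pos": TCP position; "eef_rot": TCP orientation; "contact_force": force on the tool from outside, world axes, zero at the start; "moment": the same for the moment, N m; "gripper_width": finger opening in m.
Only numpy, scipy, OpenCV 4.12 (cv2) and the standard library are available. Lean on these libraries where they do the work, as an engineer would, in place of code of your own. Each camera call takes 0.05 s, during which the arm holds its last target.

### The job

The set of three footed silver bowls is finished: nest it, the middle bowl upright inside the largest and the smallest upright inside the middle one, each foot standing flat and centred on the floor of the bowl around it. The middle bowl still leans on the chaser's sloping rest; leave the largest standing where it is. Set the bowls down gently, without dropping or forcing them, and leave the other things on the bench undisturbed.

Things in the scene. Friction and masses are not known exactly. Their poses are not given: they have to be found in the camera images.
- bowl_large_mid (a point): centre of the largest silver bowl: on its axis, half-way up; z from foot to mouth. Round, 84 mm high, rim 184 mm across outside. Upright rim band to hold it by: 8 mm thick, 26 mm tall. Foot 92 mm across, 24 mm tall. Flat inner floor 96 mm across, 30 mm above the foot's underside. Loose, 0.6 kg. Upright on the bench.
- bowl_middle_mid (a point): centre of the middle silver bowl: on its axis, half-way up; z from foot to mouth. Round, 80 mm high, rim 138 mm across outside. Upright rim band to hold it by: 8 mm thick, 26 mm tall. Foot 80 mm across, 24 mm tall. Flat inner floor 84 mm across, 30 mm above the foot's underside. Loose, 0.3 kg. Leans 36 degrees on the rest. Nested, its rim is 26 mm above the largest's.
- bowl_small_mid (a point): centre of the smallest silver bowl: on its axis, half-way up; z from foot to mouth. Round, 74 mm high, rim 96 mm across outside. Upright rim band to hold it by: 8 mm thick, 26 mm tall. Foot 66 mm across, 24 mm tall. Flat inner floor 70 mm across, 30 mm above the foot's underside. Loose, 0.18 kg. Upright on the bench. Nested, its rim is 24 mm above the middle's.
- rest_seat (a point): where the middle bowl's foot starts: middle of the upper face of the fixed wooden rest's sloping board, 66 mm above the bench. Base 160 x 150 mm (x, y); board 150 x 150 mm, rising 36 degrees towards its own +x, so the bowl's mouth tips to -x. A cleat 10 mm high hugs the lower half of the foot: draw the bowl off along its own axis.
- vase: bystander: silver vase, 72 mm across, 186 mm tall; origin under its centre
- sugar_pot: bystander: small lidded silver pot, 62 mm across, 91 mm tall; origin under its centre
- hammer: bystander: chasing hammer 220 mm long lying along its x axis; origin under its middle
- punches: bystander: blue block 75 x 110 mm (x, y) full of upright steel punches, 90 mm tall; origin under its centre
- graver: bystander: wooden-handled graver 150 mm long lying along its x axis; origin under its middle
- brush: bystander: polishing brush 170 mm long lying along its x axis; origin under its middle
Things that resemble listed ones, but are neither listed nor needed, are in the scene too. Leave any orange or turquoise look-alike of the part that bears bowl_small_mid alone. What is shaped like the part that bears bowl_middle_mid but red or yellow is not meant.

How it is judged:
By the outcome, as a careful person would: the job done as asked, in the order asked, and still so for the second after the job is handed in, with the robot touching nothing.
It also fails if it takes over 64 s, if anything falls off the work surface, if the arm or the gripper's body presses on something with over 40 N, if the wrist force passes 120 N, or if a joint passes its speed limit or range.

## Working session

There is one attempt and no reset: what is moved stays moved. The work goes in short steps, Python scripts to look and compute and a tool call to move; the robot and the scene stay as the last step left them, time stands still between calls to the robot, and variables do not carry over. Pictures are saved under pics/ and viewed, and the job is handed in when it is done.

Besides the shell and the picture viewer there is one more tool, called after "Request:" in YAML: its name, and indented under it one key for each argument. apply_moves: Moves the arm, as the interface text tells. Its arguments: {"type":"object","properties":{"deltas":{"type":"array","items":{"type":"object","properties":{"tx":{"type":"number"},"ty":{"type":"number"},"tz":{"type":"number"},"turn":{"type":"number"},"gripper":{"type":"number"}}}},"newtons":{"type":"number"}},"required":["deltas"]}

```bash
mkdir -p pics; ls
python3 - <<'E'
from plant import r,capture,camera_info
import cv2,numpy as np
for n in("scene","top"):
    p,d=capture(n); cv2.imwrite(f"pics/{n}0.png",cv2.cvtColor(p,cv2.COLOR_RGB2BGR)); np.savez(f"{n}0.npz",p=p,d=d)
    print(n,camera_info(n),d.min(),d.max())
print(r.get_state())
E
```

```text
pics
scene {'K': array([[446.02929621,   0.        , 257.72143302],
       [  0.        , 446.02929621, 188.42723976],
       [  0.        ,   0.        ,   1.        ]]), 'eye': array([ 1.3248782 , -0.05151715,  1.1435159 ]), 'orientation': array([36.44968844,  0.30981821, 80.6374801 ])} 0.0 3.4449513
top {'K': array([[485.1513386 ,   0.        , 253.27709133],
       [  0.        , 485.1513386 , 187.36323081],
       [  0.        ,   0.        ,   1.        ]]), 'eye': array([0.37923073, 0.07787524, 1.51338365]), 'orientation': array([  6.01073571,   0.78942793, -90.94813429])} 0.0 2.4076266
{'time_s': 0.1, 'joints': array([ 8.31985336e+01,  2.05869799e+01,  6.41123469e-01, -1.77118636e-02,
       -7.01357475e+01, -1.65078621e+01]), 'qd': array([ 0.00455949,  0.02218843,  0.22409852,  0.05971374,  0.00220117,
       -0.04314021]), 'joint_torque': array([-1.65224534e-03, -5.84161556e+01,  2.93751276e+01,  7.01545089e+00,
        1.02297086e-02, -4.03085846e-05]), 'tcp_pos': array([0.26694569, 0.6195425 , 0.24273636]), 'eef_rot': array([-8.99170280e+01,  7.22458601e-03,  1.56684646e+02]), 'contact_force': array([ 0.12658935, -0.46098045, -0.06416011]), 'moment': array([ 0.03627228,  0.02208623, -0.04717432]), 'gripper_width': 0.08795732782095086}
```

View pics/scene0.png

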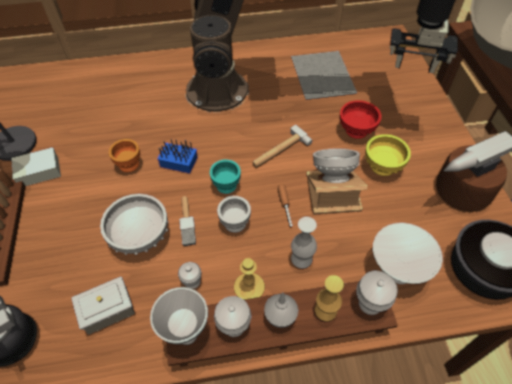

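View pics/top0.png

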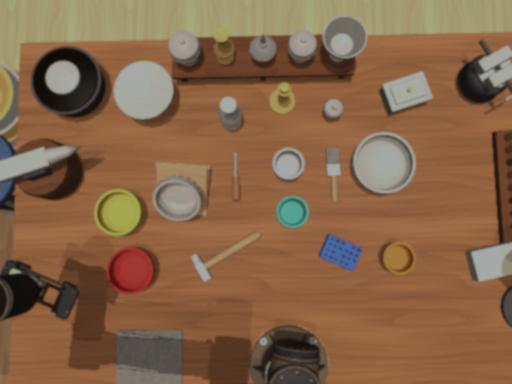

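The scene view shows the middle bowl on its rest at px (336,163), the large bowl at (135,224) and the small one at (234,213). In the top view they are at (178,198), (384,163) and (289,164).

Candidates for each bowl (top view px):
- **Small bowl:** silver at (289,164), turquoise at (292,211), orange at (398,258), plus the silver cup on the shelf at (344,40). I choose the silver one at (289,164).
- **Middle bowl:** silver on the rest at (178,198), yellow at (118,212), red at (130,270). I choose the one on the rest.
- **Large bowl:** silver at (384,163). The white plate at (144,90) and the black bowl at (67,80) are not it.

Next I measure them and take a close crop.

```bash
cat > h.py <<'E'
import numpy as np,cv2
from scipy.spatial.transform import Rotation as Ro
from plant import r,capture,camera_info
def cloud(n,d):
    c=camera_info(n);K=c["K"];h,w=d.shape
    u,v=np.meshgrid(np.arange(w),np.arange(h))
    P=np.stack([(u-K[0,2])/K[0,0]*d,-(v-K[1,2])/K[1,1]*d,-d],-1)
    return P@Ro.from_euler('xyz',c["orientation"],degrees=True).as_matrix().T+c["eye"]
def proj(n,X):
    c=camera_info(n);K=c["K"]
    p=(np.atleast_2d(X)-c["eye"])@Ro.from_euler('xyz',c["orientation"],degrees=True).as_matrix()
    return np.stack([K[0,2]+K[0,0]*p[:,0]/-p[:,2],K[1,2]-K[1,1]*p[:,1]/-p[:,2]],-1)
def circ(xy):
    A=np.c_[2*xy,np.ones(len(xy))];s=np.linalg.lstsq(A,(xy**2).sum(1),rcond=None)[0]
    return s[0],s[1],np.sqrt(s[2]+s[0]**2+s[1]**2)
def snap(tag):
    o={}
    for n in("scene","top"):
        p,d=capture(n);cv2.imwrite(f"pics/{n}{tag}.png",cv2.cvtColor(p,cv2.COLOR_RGB2BGR));np.savez(f"{n}{tag}.npz",p=p,d=d);o[n]=(p,d)
    return o
E
python3 - <<'E'
from h import *
T=np.load("top0.npz");S=np.load("scene0.npz")
PT=cloud("top",T["d"]);PS=cloud("scene",S["d"])
big=cv2.resize(T["p"][80:320,80:430],None,fx=2.2,fy=2.2,interpolation=cv2.INTER_CUBIC);cv2.imwrite("pics/topcrop.png",big[...,::-1])
big=cv2.resize(S["p"][120:270,90:420],None,fx=2.4,fy=2.4,interpolation=cv2.INTER_CUBIC);cv2.imwrite("pics/scenecrop.png",big[...,::-1])
# bench plane
for P,n in((PT,"top"),(PS,"scene")):
    q=P.reshape(-1,3);k=(abs(q[:,2])<.02)&(q[:,0]>.3)&(q[:,0]<.9)&(abs(q[:,1])<.6);print(n,np.median(q[k,2]))
for name,c,h,R in(("L",(384,163),.084,.092),("S",(289,164),.074,.048)):
    g=PT[c[1],c[0]]; print(name,"centre px",g)
    for P,n in((PT,"top"),(PS,"scene")):
        q=P.reshape(-1,3);k=(np.hypot(q[:,0]-g[0],q[:,1]-g[1])<R+.02)&(abs(q[:,2]-h)<.006)
        a=q[k]; x=circ(a[:,:2]); print(n,k.sum(),x,a[:,2].max(),"z99")
# middle rim
for nm,px in(("mid",(178,198)),("vase",(231,113)),("pot",(333,108)),("yellow",(118,212)),("red",(130,270)),("turq",(292,211)),("hammer",(230,252)),("hh",(202,268)),("graver",(236,180)),("brush",(334,175)),("punch",(341,252)),("orange",(398,258)),("base",(290,365)),("brd",(205,190)),("brd2",(180,165)),("free",(215,300))):print(nm,PT[px[1],px[0]].round(3))
E
```

```text
top 0.001755253070851115
scene -0.0011603572317402389
L centre px [ 0.60319195 -0.30677843  0.03493492]
top 537 (np.float64(0.5977467309854404), np.float64(-0.2940854668116715), np.float64(0.08755402775939813)) 0.0899234393079753 z99
scene 569 (np.float64(0.6023210082123911), np.float64(-0.2934241548114052), np.float64(0.08744630958029191)) 0.08810421972029636 z99
S centre px [ 0.60652399 -0.01585018  0.02844234]
top 246 (np.float64(0.6014233528429525), np.float64(-0.010839686711770491), np.float64(0.04396258548556856)) 0.07989016982321462 z99
scene 259 (np.float64(0.6060433623859398), np.float64(-0.010213609028497994), np.float64(0.04408972030426471)) 0.07971651620843301 z99
mid [0.503 0.32  0.077]
vase [0.743 0.156 0.136]
pot [ 0.768 -0.15   0.077]
yellow [0.467 0.512 0.03 ]
red [0.291 0.473 0.03 ]
turq [ 0.461 -0.021  0.03 ]
hammer [0.34  0.17  0.018]
hh [0.293 0.255 0.028]
graver [0.56  0.149 0.03 ]
brush [ 0.571 -0.155  0.02 ]
punch [ 0.335 -0.163  0.048]
orange [ 0.314 -0.336  0.036]
base [0.065 0.009 0.268]
brd [0.527 0.241 0.062]
brd2 [0.597 0.308 0.109]
free [0.195 0.218 0.01 ]
```

Run:
```python
from h import *
for n in("top","scene"):
    Z=np.load(n+"0.npz");P=cloud(n,Z["d"])
    q=P.reshape(-1,3)
    T=cloud("top",np.load("top0.npz")["d"]);g=T[198,178]
    k=(np.hypot(q[:,0]-g[0],q[:,1]-g[1])<.16)&(q[:,2]>.03)
    a=q[k];print(n,g,len(a),a.min(0),a.max(0))
    hsv=cv2.cvtColor(Z["p"],cv2.COLOR_RGB2HSV).reshape(-1,3)[k]
    s=a[hsv[:,1]<70];print("grey",len(s),s.min(0),s.max(0),np.median(s,0))
    b=a[(hsv[:,1]>80)&(hsv[:,0]<25)]
    print("wood",len(b),b.min(0),b.max(0))
```

```text
top [0.50297233 0.3197241  0.07723487] 3065 [0.41612887 0.23196099 0.03023248] [0.61133911 0.47902479 0.1747475 ]
grey 1721 [0.43665493 0.24628361 0.05782884] [0.57087561 0.38442525 0.1747475 ] [0.50223935 0.31916454 0.09301389]
wood 1030 [0.41647849 0.23196099 0.03029657] [0.61133911 0.46816541 0.12136444]
scene [0.50297233 0.3197241  0.07723487] 2640 [0.4230238  0.23233337 0.03004965] [0.61830789 0.47781543 0.17147339]
grey 1186 [0.43944534 0.24749695 0.04702288] [0.5727142  0.38216698 0.17147339] [0.5459182  0.30929737 0.12288685]
wood 1303 [0.44069866 0.23233337 0.03004965] [0.61830789 0.47655361 0.12602752]
```

View pics/topcrop.png

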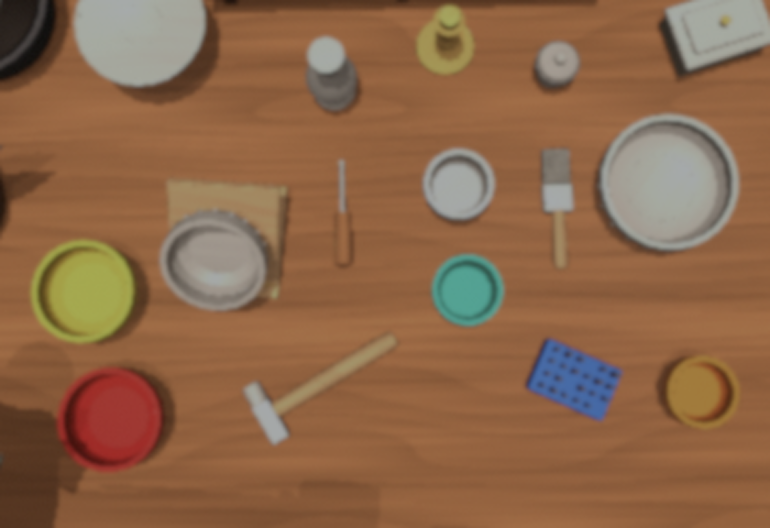

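View pics/scenecrop.png

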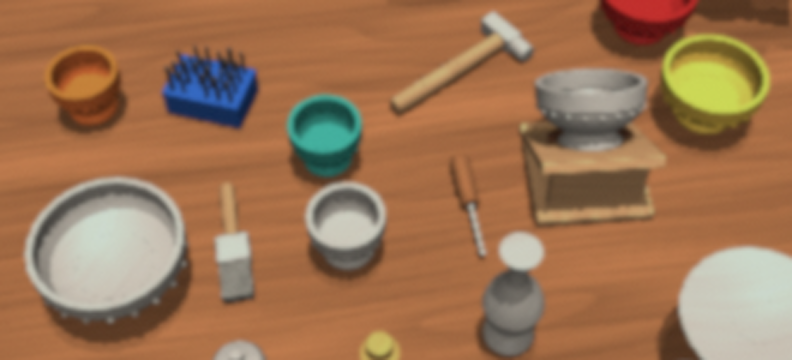

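Run:
```python
from h import *
for n in("top","scene"):
    Z=np.load(n+"0.npz");P=cloud(n,Z["d"]);q=P.reshape(-1,3)
    hsv=cv2.cvtColor(Z["p"],cv2.COLOR_RGB2HSV).reshape(-1,3)
    k=(np.hypot(q[:,0]-.51,q[:,1]-.315)<.1)&(q[:,2]>.05)&(hsv[:,1]<90)
    s=q[k]
    # board plane from wood
    w=q[(abs(q[:,0]-.54)<.1)&(abs(q[:,1]-.31)<.085)&(q[:,2]>.03)&(hsv[:,1]>80)&(hsv[:,0]<25)]
    nrm=np.array([-np.sin(np.radians(36)),0,np.cos(np.radians(36))])
    d=w@nrm;hist,e=np.histogram(d,40);m=e[hist.argmax()]
    for _ in range(4):
        a=w[abs(w@nrm-m)<.006];A=np.c_[a[:,:2],np.ones(len(a))];c=np.linalg.lstsq(A,a[:,2],rcond=None)[0]
        nrm=np.array([-c[0],-c[1],1]);nrm/=np.linalg.norm(nrm);m=np.median(a@nrm)
    print(n,"board",len(a),"tilt",np.degrees(np.arccos(nrm[2])),"yaw",np.degrees(np.arctan2(-nrm[1],-nrm[0])),m)
    # rim plane
    ax=np.array([-np.sin(np.radians(36)),0,np.cos(np.radians(36))])
    for _ in range(6):
        h=s@ax;top=np.percentile(h,99);a=s[h>top-.005]
        A=np.c_[a[:,:2],np.ones(len(a))];c=np.linalg.lstsq(A,a[:,2],rcond=None)[0]
        ax=np.array([-c[0],-c[1],1]);ax/=np.linalg.norm(ax)
    yaw=np.degrees(np.arctan2(-ax[1],-ax[0]))
    e1=np.cross([0,1,0],ax);e1/=np.linalg.norm(e1);e2=np.cross(ax,e1)
    x=circ(np.c_[a@e1,a@e2]);C=x[0]*e1+x[1]*e2+np.median(a@ax)*ax
    print("rim",len(a),"tilt",np.degrees(np.arccos(ax[2])),"yaw",yaw,"R",x[2],"rimcentre",C,"foot",C-.08*ax,"foot-board",(C-.08*ax)@nrm-m)
```

```text
top board 914 tilt 35.1446951508485 yaw -4.838720260645589 -0.23858517237719887
rim 255 tilt 35.77104731585069 yaw -5.262318936288328 R 0.06487099388453157 rimcentre [0.49123018 0.3150295  0.13287137] foot [0.5377969  0.31074052 0.06796263] foot-board 0.000770794254620899
scene board 544 tilt 34.04389617464483 yaw -4.798188973050745 -0.2333844660522405
rim 195 tilt 35.64427653998479 yaw -4.889900546745024 R 0.06493123560187161 rimcentre [0.49693306 0.31513977 0.1296489 ] foot [0.54338347 0.31116581 0.06463685] foot-board -0.0016208755560241095
```

```bash
cat >> h.py <<'E'
def go(x,y,z,yaw=None):
    s=r.get_state();p=s["tcp_pos"];R=Ro.from_euler('xyz',s["eef_rot"],degrees=True).as_matrix()
    cur=np.degrees(np.arctan2(R[1,0],R[0,0]))
    t=R.T@(np.array([x,y,z])-p)
    tr=0 if yaw is None else -np.radians((yaw-cur+180)%360-180)
    print("t",round(s["time_s"],2),"p",p.round(4),"yaw",cur.round(2),"w",round(float(s["gripper_width"]),4),"F",s["contact_force"].round(1),"j",s["joints"].round(0))
    print("tx %.4f ty %.4f tz %.4f turn %.4f dist %.3f"%(*t,tr,np.linalg.norm(t)))
E
python3 -c "
from h import *
go(.4956,.2496,.235,175)"
```

```text
t 0.1 p [0.2669 0.6195 0.2427] yaw 156.68 w 0.088 F [ 0.1 -0.5 -0.1] j [ 83.  21.   1.  -0. -70. -17.]
tx -0.3564 ty 0.0081 tz 0.2492 turn -0.3197 dist 0.435
```

Request:
apply_moves:
  deltas:
    - {"tx":-0.036,"tz":0.025,"turn":-0.07,"gripper":0.05}
    - {"tx":-0.072,"tz":0.05,"turn":-0.15,"gripper":0.05}
    - {"tx":-0.108,"tz":0.075,"turn":-0.23,"gripper":0.05}
    - {"tx":-0.144,"tz":0.1,"turn":-0.3,"gripper":0.05}
    - {"tx":-0.178,"tz":0.125,"turn":-0.32,"gripper":0.05}
  newtons: 40

```text
invalid input at $.deltas[0]: expected keys tx, ty, tz, turn, gripper
```

```bash
python3 -c "
from h import *
go(.4956,.2496,.235,175)"
```

```text
t 0.1 p [0.2669 0.6195 0.2427] yaw 156.68 w 0.088 F [ 0.1 -0.5 -0.1] j [ 83.  21.   1.  -0. -70. -17.]
tx -0.3564 ty 0.0081 tz 0.2492 turn -0.3197 dist 0.435
```

Request:
apply_moves:
  deltas:
    - {"tx":-0.036,"ty":0,"tz":0.025,"turn":-0.07,"gripper":0.05}
    - {"tx":-0.072,"ty":0,"tz":0.05,"turn":-0.15,"gripper":0.05}
    - {"tx":-0.108,"ty":0,"tz":0.075,"turn":-0.23,"gripper":0.05}
    - {"tx":-0.144,"ty":0,"tz":0.1,"turn":-0.3,"gripper":0.05}
    - {"tx":-0.178,"ty":0,"tz":0.125,"turn":-0.32,"gripper":0.05}
  newtons: 40

```text
time_s: 0.6
tcp_pos: [0.3816, 0.4329, 0.2432]
eef_rot: [-90.0, -0.0, 175.2]
contact_force: [0.5, -0.5, 0.2]
gripper_width: 0.0538
```

```bash
python3 -c "
from h import *
go(.4956,.2496,.235,175)"
```

```text
t 0.6 p [0.3816 0.4329 0.2432] yaw 175.18 w 0.0538 F [ 0.5 -0.5  0.2] j [ 68.  11. -12.  -0. -67.  17.]
tx -0.1290 ty 0.0083 tz 0.1731 turn 0.0032 dist 0.216
```

Request:
apply_moves:
  deltas:
    - {"tx":-0.026,"ty":0,"tz":0.035,"turn":0,"gripper":0.05}
    - {"tx":-0.052,"ty":0,"tz":0.07,"turn":0,"gripper":0.05}
    - {"tx":-0.078,"ty":0,"tz":0.105,"turn":0,"gripper":0.05}
    - {"tx":-0.104,"ty":0,"tz":0.14,"turn":0,"gripper":0.05}
    - {"tx":-0.13,"ty":0,"tz":0.174,"turn":0,"gripper":0.05}

```text
time_s: 1.1
tcp_pos: [0.4959, 0.2483, 0.2434]
eef_rot: [-90.0, -0.0, 175.0]
contact_force: [1.0, 0.1, 0.3]
gripper_width: 0.0499
```

```bash
python3 -c "
from h import *
snap(1);go(.4956,.2496,.128,175)"
```

```text
t 1.2 p [0.497  0.2462 0.2432] yaw 174.79 w 0.05 F [-0.6 -0.1  0.2] j [ 47.   9. -15.   0. -66.  38.]
tx 0.0016 ty 0.1152 tz -0.0034 turn -0.0037 dist 0.115
```

View pics/top1.png

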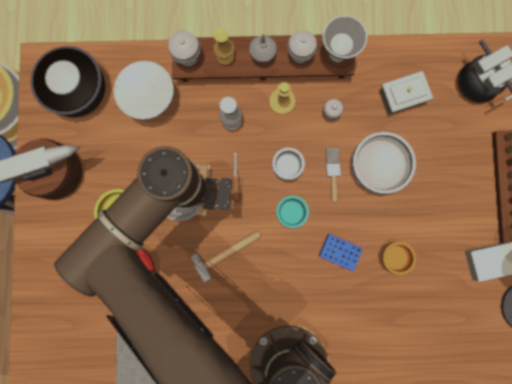

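View pics/scene1.png

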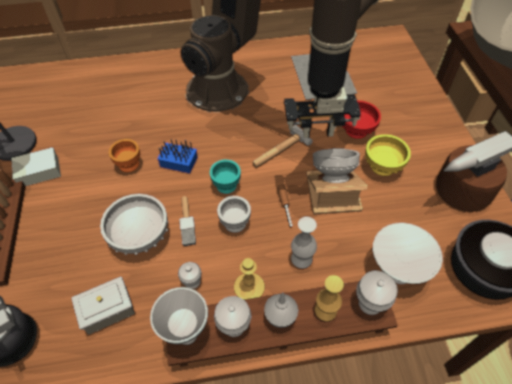

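Request:
apply_moves:
  deltas:
    - {"tx":0.0015,"ty":0.02,"tz":-0.0034,"turn":-0.0037,"gripper":0.05}
    - {"tx":0.0015,"ty":0.045,"tz":-0.0034,"turn":-0.0037,"gripper":0.05}
    - {"tx":0.0015,"ty":0.065,"tz":-0.0034,"turn":-0.0037,"gripper":0.05}
    - {"tx":0.0015,"ty":0.08,"tz":-0.0034,"turn":-0.0037,"gripper":0.05}
    - {"tx":0.0015,"ty":0.08,"tz":-0.0034,"turn":-0.0037,"gripper":0.05}

```text
time_s: 1.7
tcp_pos: [0.493, 0.2528, 0.1612]
eef_rot: [-89.8, -0.2, 175.2]
contact_force: [0.0, 1.2, 0.2]
gripper_width: 0.0497
```

```bash
python3 -c "
from h import *
snap(2);go(.4956,.2496,.128,175)
T=np.load('scene2.npz')['p'];cv2.imwrite('pics/s2c.png',cv2.resize(T[80:230,250:430],None,fx=4,fy=4,interpolation=2)[...,::-1])"
```

```text
t 1.8 p [0.4943 0.2537 0.1637] yaw 175.26 w 0.0502 F [-0.4  0.6  0.5] j [ 47.  13. -21.   0. -56.  38.]
tx -0.0016 ty 0.0357 tz 0.0040 turn 0.0046 dist 0.036
```

View pics/s2c.png

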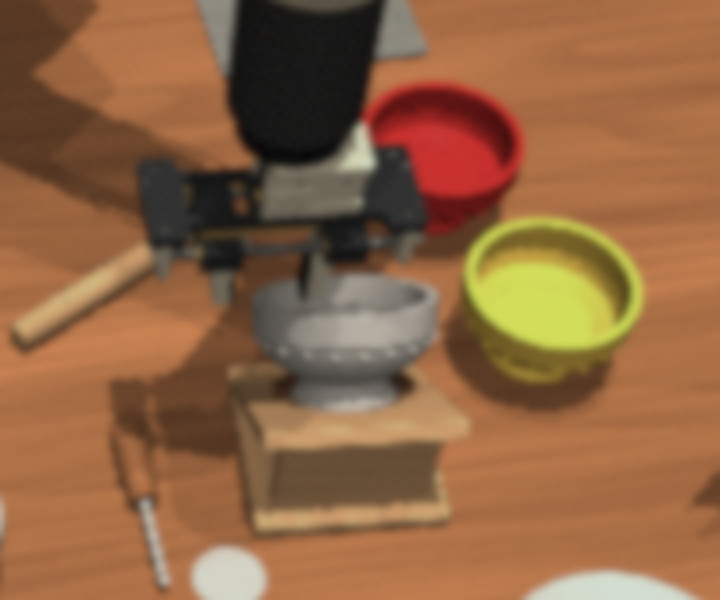

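```bash
python3 -c "
from h import *
for i in range(4):
  capture('top');go(.4956,.2496,.128,175)"
```

```text
t 1.85 p [0.4946 0.254  0.1643] yaw 175.26 w 0.0501 F [0.6 0.9 0.3] j [ 47.  13. -21.   0. -56.  38.]
tx -0.0013 ty 0.0363 tz 0.0043 turn 0.0045 dist 0.037
t 1.9 p [0.4947 0.2541 0.1645] yaw 175.26 w 0.0499 F [ 0.2 -0.3 -0.1] j [ 47.  13. -21.   0. -56.  38.]
tx -0.0012 ty 0.0365 tz 0.0044 turn 0.0046 dist 0.037
t 1.95 p [0.4947 0.2541 0.1646] yaw 175.26 w 0.0502 F [-0.1  0.8 -0.2] j [ 47.  13. -21.   0. -56.  38.]
tx -0.0012 ty 0.0366 tz 0.0044 turn 0.0045 dist 0.037
t 2.0 p [0.4947 0.254  0.1646] yaw 175.25 w 0.0503 F [0.1 0.3 0. ] j [ 47.  13. -21.   0. -56.  38.]
tx -0.0012 ty 0.0366 tz 0.0044 turn 0.0044 dist 0.037
```

Request:
apply_moves:
  deltas:
    - {"tx":-0.0012,"ty":0.01,"tz":0.0044,"turn":0.0045,"gripper":0.05}
    - {"tx":-0.0012,"ty":0.02,"tz":0.0044,"turn":0.0045,"gripper":0.05}
    - {"tx":-0.0012,"ty":0.03,"tz":0.0044,"turn":0.0045,"gripper":0.05}
    - {"tx":-0.0012,"ty":0.036,"tz":0.0044,"turn":0.0045,"gripper":0.05}
    - {"tx":-0.0012,"ty":0.036,"tz":0.0044,"turn":0.0045,"gripper":0.05}

```text
time_s: 2.5
tcp_pos: [0.4946, 0.2485, 0.1261]
eef_rot: [-89.9, -0.1, 175.0]
contact_force: [0.7, 0.1, 0.5]
gripper_width: 0.0502
```

Request:
apply_moves:
  deltas:
    - {"tx":0,"ty":0,"tz":0,"turn":0,"gripper":0.03}
    - {"tx":0,"ty":0,"tz":0,"turn":0,"gripper":0.022}

```text
time_s: 2.7
tcp_pos: [0.4954, 0.2493, 0.1278]
eef_rot: [-90.0, 0.0, 175.0]
contact_force: [-0.0, -0.2, -0.5]
gripper_width: 0.0392
```

```bash
python3 -c "
from h import *
o=snap(3);go(.4956,.2496,.128,175)
T=o['scene'][0];cv2.imwrite('pics/s3c.png',cv2.resize(T[80:230,250:430],None,fx=4,fy=4,interpolation=2)[...,::-1])"
```

```text
t 2.8 p [0.4954 0.2493 0.128 ] yaw 174.99 w 0.0313 F [ 0.3  0.5 -0.2] j [ 47.  15. -23.   0. -51.  38.]
tx -0.0002 ty -0.0000 tz -0.0003 turn -0.0002 dist 0.000
```

View pics/s3c.png

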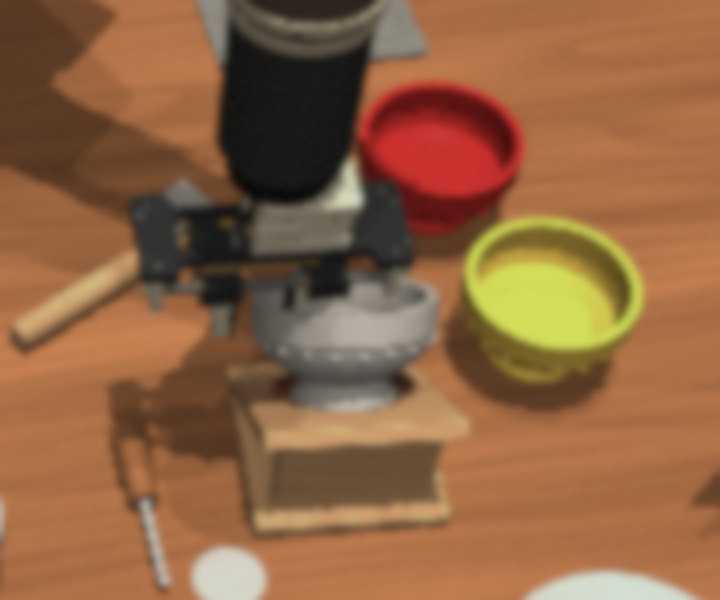

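The fingers straddle the -y rim wall, with no contact force. I close lightly first.

Request:
apply_moves:
  deltas:
    - {"tx":0,"ty":0,"tz":0,"turn":0,"gripper":0.014}
    - {"tx":0,"ty":0,"tz":0,"turn":0,"gripper":0.012}
    - {"tx":0,"ty":0,"tz":0,"turn":0,"gripper":0.011}
    - {"tx":0,"ty":0,"tz":0,"turn":0,"gripper":0.01}
  newtons: 10

```text
time_s: 3.2
tcp_pos: [0.495, 0.2491, 0.1275]
eef_rot: [-90.0, -0.0, 175.0]
contact_force: [-1.2, 0.4, 1.1]
gripper_width: 0.0107
```

Request:
apply_moves:
  deltas:
    - {"tx":0,"ty":0,"tz":0,"turn":0,"gripper":0.004}
    - {"tx":0,"ty":0,"tz":0,"turn":0,"gripper":0.004}
    - {"tx":0,"ty":0,"tz":0,"turn":0,"gripper":0.004}
  newtons: 10

```text
time_s: 3.5
tcp_pos: [0.495, 0.2489, 0.1275]
eef_rot: [-90.0, -0.0, 175.0]
contact_force: [-1.4, 0.6, 0.3]
gripper_width: 0.0103
```

Request:
apply_moves:
  deltas:
    - {"tx":0,"ty":0,"tz":0,"turn":0,"gripper":0.004}
    - {"tx":0,"ty":0,"tz":0,"turn":0,"gripper":0.004}
    - {"tx":0,"ty":0,"tz":0,"turn":0,"gripper":0.004}
  newtons: 45

```text
time_s: 3.8
tcp_pos: [0.4949, 0.2489, 0.1276]
eef_rot: [-90.0, -0.0, 175.0]
contact_force: [-4.0, -1.6, 3.1]
gripper_width: 0.0088
```

```bash
python3 -c "
from h import *
go(.4956,.2496,.128,175);s=r.get_state();print(s['moment'])
a=np.array([-.5856,.0512,.809]);go(*(s['tcp_pos']+.03*a))"
```

```text
t 3.8 p [0.4949 0.2489 0.1276] yaw 174.97 w 0.0088 F [-4.  -1.6  3.1] j [ 47.  15. -24.  -0. -51.  38.]
tx -0.0006 ty -0.0004 tz -0.0008 turn -0.0004 dist 0.001
[-0.31467023  1.24540867  0.0225912 ]
t 3.8 p [0.4949 0.2489 0.1276] yaw 174.97 w 0.0088 F [-4.  -1.6  3.1] j [ 47.  15. -24.  -0. -51.  38.]
tx 0.0176 ty -0.0243 tz 0.0000 turn 0.0000 dist 0.030
```

Request:
apply_moves:
  deltas:
    - {"tx":0.0015,"ty":-0.002,"tz":0,"turn":0,"gripper":0.004}
    - {"tx":0.003,"ty":-0.004,"tz":0,"turn":0,"gripper":0.004}
    - {"tx":0.006,"ty":-0.008,"tz":0,"turn":0,"gripper":0.004}
    - {"tx":0.009,"ty":-0.0124,"tz":0,"turn":0,"gripper":0.004}
    - {"tx":0.012,"ty":-0.0165,"tz":0,"turn":0,"gripper":0.004}

```text
time_s: 4.3
tcp_pos: [0.483, 0.2502, 0.1445]
eef_rot: [-90.0, 0.0, 175.0]
contact_force: [-0.1, -0.7, -2.5]
gripper_width: 0.0083
```

Request:
apply_moves:
  deltas:
    - {"tx":0.003,"ty":-0.004,"tz":0,"turn":0,"gripper":0.004}
    - {"tx":0.006,"ty":-0.008,"tz":0,"turn":0,"gripper":0.004}
    - {"tx":0.009,"ty":-0.0124,"tz":0,"turn":0,"gripper":0.004}
    - {"tx":0.009,"ty":-0.0124,"tz":0,"turn":0,"gripper":0.004}

```text
time_s: 4.7
tcp_pos: [0.4742, 0.2512, 0.1573]
eef_rot: [-90.1, 0.1, 175.0]
contact_force: [0.1, -0.2, -2.3]
gripper_width: 0.0087
```

```bash
python3 -c "
from h import *
o=snap(4);go(.4956,.2496,.128,175)
T=o['scene'][0];cv2.imwrite('pics/s4c.png',cv2.resize(T[80:230,250:430],None,fx=4,fy=4,interpolation=2)[...,::-1])"
```

```text
t 4.8 p [0.4742 0.251  0.1566] yaw 174.99 w 0.0089 F [ 0.1 -0.2 -2.7] j [ 49.  12. -24.  -0. -54.  36.]
tx -0.0214 ty 0.0286 tz -0.0004 turn -0.0001 dist 0.036
```

View pics/s4c.png

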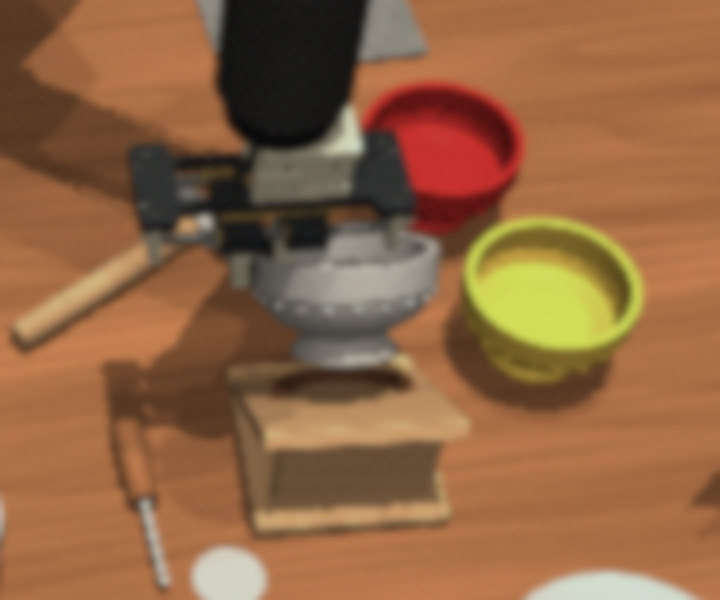

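```bash
python3 -c "
from h import *
go(.3365,.2742,.13,175)"
```

```text
t 4.8 p [0.4742 0.251  0.1566] yaw 174.99 w 0.0089 F [ 0.1 -0.2 -2.7] j [ 49.  12. -24.  -0. -54.  36.]
tx 0.1392 ty 0.0266 tz -0.0110 turn -0.0001 dist 0.142
```

Request:
apply_moves:
  deltas:
    - {"tx":0.012,"ty":0,"tz":-0.002,"turn":0,"gripper":0.004}
    - {"tx":0.032,"ty":0,"tz":-0.004,"turn":0,"gripper":0.004}
    - {"tx":0.055,"ty":0,"tz":-0.006,"turn":0,"gripper":0.004}
    - {"tx":0.078,"ty":0,"tz":-0.008,"turn":0,"gripper":0.004}
    - {"tx":0.1,"ty":0,"tz":-0.009,"turn":0,"gripper":0.004}

```text
time_s: 5.3
tcp_pos: [0.374, 0.2685, 0.1561]
eef_rot: [-90.0, -0.0, 175.0]
contact_force: [-0.0, 0.6, -2.7]
gripper_width: 0.0087
```

Request:
apply_moves:
  deltas:
    - {"tx":0.019,"ty":0.006,"tz":0,"turn":0,"gripper":0.004}
    - {"tx":0.032,"ty":0.014,"tz":0,"turn":0,"gripper":0.004}
    - {"tx":0.039,"ty":0.024,"tz":-0.001,"turn":0,"gripper":0.004}
    - {"tx":0.039,"ty":0.034,"tz":-0.001,"turn":0,"gripper":0.004}
    - {"tx":0.039,"ty":0.042,"tz":-0.001,"turn":0,"gripper":0.004}

```text
time_s: 5.8
tcp_pos: [0.3367, 0.2731, 0.1136]
eef_rot: [-90.0, -0.0, 175.0]
contact_force: [-0.7, -0.1, -2.3]
gripper_width: 0.0081
```

```bash
python3 -c "
from h import *
o=snap(5);capture('top');go(.3365,.2742,.0857,175)
T=o['scene'][0];cv2.imwrite('pics/s5c.png',cv2.resize(T[50:200,250:430],None,fx=4,fy=4,interpolation=2)[...,::-1])"
```

```text
t 5.95 p [0.3369 0.2726 0.1137] yaw 174.95 w 0.0086 F [-0.2  0.1 -2.3] j [ 65.   5. -39.   0. -46.  20.]
tx 0.0005 ty 0.0280 tz -0.0016 turn -0.0009 dist 0.028
```

View pics/s5c.png

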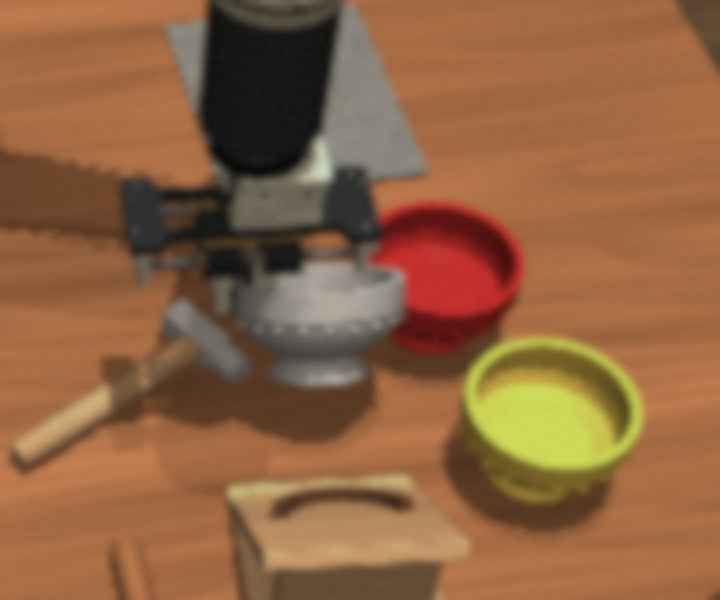

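View pics/top5.png

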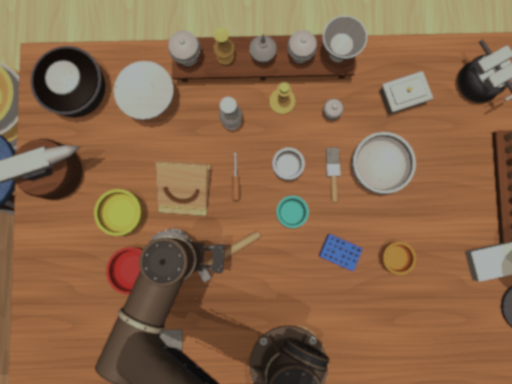

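```bash
cat >> h.py <<'E'
def rim(tag,n,c,tilt0,rad=.09,zmin=.05,hs=.008):
    Z=np.load(f"{n}{tag}.npz");q=cloud(n,Z["d"]).reshape(-1,3);hsv=cv2.cvtColor(Z["p"],cv2.COLOR_RGB2HSV).reshape(-1,3)
    s=q[(np.hypot(q[:,0]-c[0],q[:,1]-c[1])<rad)&(q[:,2]>zmin)&(q[:,2]<c[2])&(hsv[:,1]<90)&(hsv[:,2]>60)]
    print(n,len(s),s.min(0).round(3),s.max(0).round(3));return s
E
python3 - <<'E'
from h import *
q=rim(5,"scene",(.34,.335,.16),36,zmin=.005)
# foot points: low, and rim outline
for z0 in np.arange(.01,.16,.01):
    k=q[abs(q[:,2]-z0)<.005]
    if len(k):print(z0.round(2),len(k),"x",k[:,0].min().round(3),k[:,0].max().round(3),"y",k[:,1].min().round(3),k[:,1].max().round(3))
E
```

```text
scene 1124 [0.275 0.249 0.005] [0.417 0.414 0.159]
0.01 28 x 0.275 0.357 y 0.254 0.345
0.02 67 x 0.286 0.342 y 0.253 0.291
0.03 24 x 0.289 0.338 y 0.254 0.285
0.05 3 x 0.37 0.379 y 0.296 0.301
0.06 22 x 0.294 0.405 y 0.296 0.414
0.07 113 x 0.287 0.414 y 0.297 0.379
0.08 132 x 0.287 0.417 y 0.276 0.412
0.09 49 x 0.299 0.406 y 0.271 0.399
0.1 67 x 0.32 0.409 y 0.255 0.399
0.11 97 x 0.33 0.413 y 0.253 0.401
0.12 119 x 0.342 0.414 y 0.251 0.403
0.13 158 x 0.344 0.415 y 0.25 0.399
0.14 140 x 0.346 0.41 y 0.249 0.392
0.15 96 x 0.346 0.407 y 0.281 0.377
```

Bowl is still at about 36° and clear of the red bowl (predicted gap about 14 mm). I lower it slowly to foot-edge contact.

Request:
apply_moves:
  deltas:
    - {"tx":-0.005,"ty":0.006,"tz":0,"turn":0,"gripper":0.004}
    - {"tx":-0.005,"ty":0.012,"tz":0,"turn":0,"gripper":0.004}
    - {"tx":-0.005,"ty":0.017,"tz":0,"turn":0,"gripper":0.004}
    - {"tx":-0.005,"ty":0.021,"tz":0,"turn":0,"gripper":0.004}
    - {"tx":-0.005,"ty":0.023,"tz":0,"turn":0,"gripper":0.004}

```text
time_s: 6.45
tcp_pos: [0.3415, 0.272, 0.0909]
eef_rot: [-89.9, -0.0, 175.0]
contact_force: [1.6, -2.0, -1.4]
gripper_width: 0.0088
```

Request:
apply_moves:
  deltas:
    - {"tx":0,"ty":0.001,"tz":0,"turn":0,"gripper":0.004}
    - {"tx":0,"ty":0.002,"tz":0,"turn":0,"gripper":0.004}
    - {"tx":0,"ty":0.003,"tz":0,"turn":0,"gripper":0.004}

```text
time_s: 6.75
tcp_pos: [0.3416, 0.2727, 0.0885]
eef_rot: [-90.0, 0.0, 175.0]
contact_force: [0.4, -0.8, -2.1]
gripper_width: 0.0087
```

Request:
apply_moves:
  deltas:
    - {"tx":0,"ty":0.001,"tz":0,"turn":0,"gripper":0.004}
    - {"tx":0,"ty":0.002,"tz":0,"turn":0,"gripper":0.004}
    - {"tx":0,"ty":0.003,"tz":0,"turn":0,"gripper":0.004}

```text
time_s: 7.05
tcp_pos: [0.3416, 0.2727, 0.0854]
eef_rot: [-90.0, 0.0, 175.0]
contact_force: [0.5, -2.1, -1.5]
gripper_width: 0.009
```

Request:
apply_moves:
  deltas:
    - {"tx":0,"ty":0.001,"tz":0,"turn":0,"gripper":0.004}
    - {"tx":0,"ty":0.002,"tz":0,"turn":0,"gripper":0.004}

```text
time_s: 7.25
tcp_pos: [0.3417, 0.2726, 0.0835]
eef_rot: [-90.0, 0.0, 175.0]
contact_force: [0.7, -3.2, 2.5]
gripper_width: 0.0084
```

Request:
apply_moves:
  deltas:
    - {"tx":0,"ty":0,"tz":0,"turn":0,"gripper":0.004}
    - {"tx":-0.004,"ty":0,"tz":0,"turn":0,"gripper":0.004}
    - {"tx":-0.008,"ty":0,"tz":0,"turn":0,"gripper":0.004}
    - {"tx":-0.012,"ty":0,"tz":0,"turn":0,"gripper":0.004}
    - {"tx":-0.016,"ty":0.0005,"tz":0,"turn":0,"gripper":0.004}
  newtons: 12

```text
time_s: 7.75
tcp_pos: [0.3581, 0.2714, 0.083]
eef_rot: [-90.0, 0.0, 175.0]
contact_force: [-0.5, -0.4, -2.0]
gripper_width: 0.0095
```

Run:
```python
from h import *
o=snap(6);go(.3365,.2742,.0857,175)
T=o['scene'][0];cv2.imwrite('pics/s6c.png',cv2.resize(T[50:200,250:430],None,fx=4,fy=4,interpolation=2)[...,::-1])
q=rim(6,"scene",(.36,.335,.16),36,zmin=.035)
print(q[q[:,2].argmax()])
```

```text
t 7.85 p [0.3581 0.2713 0.0829] yaw 174.95 w 0.0092 F [-0.4 -0.1 -1.7] j [ 62.  10. -39.   0. -41.  23.]
tx 0.0218 ty -0.0028 tz -0.0010 turn -0.0009 dist 0.022
scene 984 [0.305 0.248 0.035] [0.437 0.423 0.16 ]
[0.40749566 0.35302699 0.15989265]
```

View pics/s6c.png

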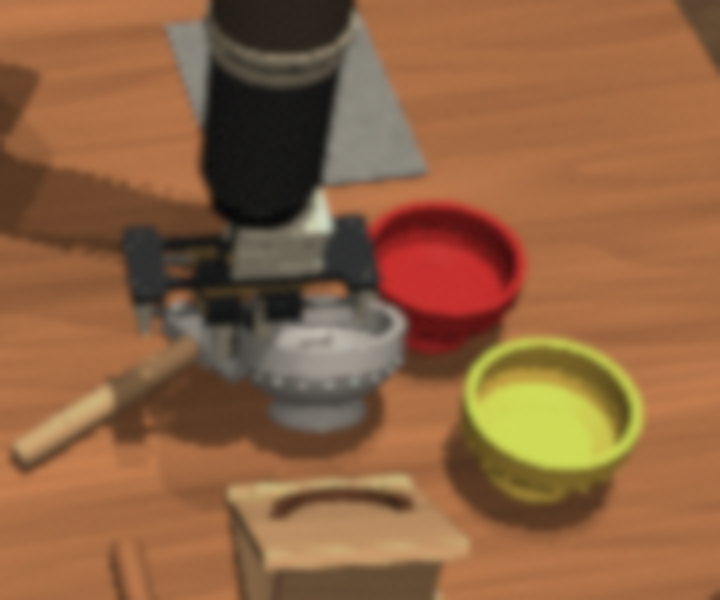

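```bash
cat >> h.py <<'E'
def tiltfit(tag,n,c,ax0,ymin,zmax=.15,excl=None,ht=.006):
    Z=np.load(f"{n}{tag}.npz");q=cloud(n,Z["d"]).reshape(-1,3);hsv=cv2.cvtColor(Z["p"],cv2.COLOR_RGB2HSV).reshape(-1,3)
    s=q[(np.hypot(q[:,0]-c[0],q[:,1]-c[1])<.085)&(q[:,2]>.03)&(q[:,2]<zmax)&(q[:,1]>ymin)&(hsv[:,1]<90)&(hsv[:,2]>60)]
    ax=np.array(ax0,float);ax/=np.linalg.norm(ax)
    for _ in range(8):
        h=s@ax;top=np.percentile(h,98);a=s[h>top-ht]
        A=np.c_[a[:,:2],np.ones(len(a))];k=np.linalg.lstsq(A,a[:,2],rcond=None)[0]
        ax=np.array([-k[0],-k[1],1]);ax/=np.linalg.norm(ax)
    e1=np.cross([0,1,0],ax);e1/=np.linalg.norm(e1);e2=np.cross(ax,e1)
    x=circ(np.c_[a@e1,a@e2]);C=x[0]*e1+x[1]*e2+np.median(a@ax)*ax
    print(n,len(a),"axis",ax.round(3),"tilt",np.degrees(np.arccos(ax[2])).round(1),"R",x[2].round(4),"rimC",C.round(4));return a
E
python3 - <<'E'
from h import *
for t in(10,20,30):
    s=np.radians(t);a=tiltfit(6,"scene",(.36,.337),(-np.sin(s),.05,np.cos(s)),.30,zmax=.135)
    print(a.min(0),a.max(0))
E
```

```text
scene 97 axis [0.72  0.148 0.678] tilt 47.3 R 0.0183 rimC [0.4205 0.3448 0.114 ]
[0.40566527 0.31079806 0.09350171] [0.43717278 0.37410193 0.13470843]
scene 108 axis [-0.461  0.031  0.887] tilt 27.5 R 0.0665 rimC [0.3611 0.3367 0.0874]
[0.30469779 0.30024622 0.05818798] [0.42464604 0.41117844 0.13470843]
scene 108 axis [-0.461  0.031  0.887] tilt 27.5 R 0.0665 rimC [0.3611 0.3367 0.0874]
[0.30469779 0.30024622 0.05818798] [0.42464604 0.41117844 0.13470843]
```

The bowl is now at about 27.5° with no roll, and its foot edge is on the bench. I continue the arc.

Request:
apply_moves:
  deltas:
    - {"tx":-0.004,"ty":0.001,"tz":0,"turn":0,"gripper":0.004}
    - {"tx":-0.008,"ty":0.0015,"tz":0,"turn":0,"gripper":0.004}
    - {"tx":-0.012,"ty":0.0025,"tz":0,"turn":0,"gripper":0.004}
    - {"tx":-0.016,"ty":0.0035,"tz":0,"turn":0,"gripper":0.004}
    - {"tx":-0.02,"ty":0.0045,"tz":0,"turn":0,"gripper":0.004}

```text
time_s: 8.35
tcp_pos: [0.3779, 0.2696, 0.0784]
eef_rot: [-90.0, 0.0, 175.0]
contact_force: [-0.0, 1.2, -1.4]
gripper_width: 0.0087
```

Run:
```python
from h import *
o=snap(7);go(.3365,.2742,.0857,175)
T=o['scene'][0];cv2.imwrite('pics/s7c.png',cv2.resize(T[50:200,250:430],None,fx=4,fy=4,interpolation=2)[...,::-1])
for t in(10,20):
    s=np.radians(t);a=tiltfit(7,"scene",(.38,.337),(-np.sin(s),.05,np.cos(s)),.30,zmax=.125)
    print(a.min(0),a.max(0))
```

```text
t 8.45 p [0.378  0.2695 0.0783] yaw 174.96 w 0.0089 F [ 0.3  0.5 -0.9] j [ 60.  11. -38.   0. -41.  25.]
tx 0.0417 ty -0.0074 tz -0.0010 turn -0.0008 dist 0.042
scene 111 axis [-0.246  0.001  0.969] tilt 14.3 R 0.0631 rimC [0.3843 0.3352 0.0861]
[0.32780254 0.30003289 0.07021124] [0.44993056 0.40323443 0.12444323]
scene 120 axis [-0.29  -0.03   0.956] tilt 17.0 R 0.0631 rimC [0.3849 0.3351 0.0836]
[0.32659    0.30003289 0.06403005] [0.44993056 0.40323443 0.12444323]
```

View pics/s7c.png

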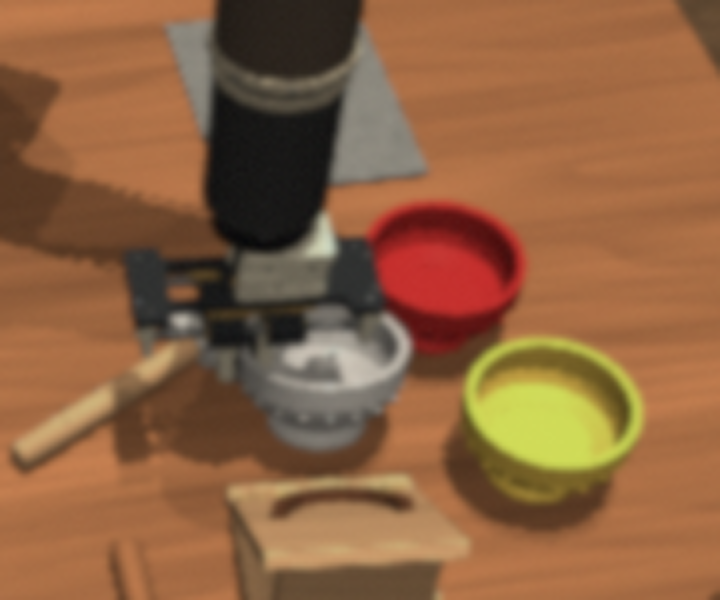

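Request:
apply_moves:
  deltas:
    - {"tx":-0.004,"ty":0.0015,"tz":0,"turn":0,"gripper":0.004}
    - {"tx":-0.008,"ty":0.003,"tz":0,"turn":0,"gripper":0.004}
    - {"tx":-0.011,"ty":0.0045,"tz":0,"turn":0,"gripper":0.004}
    - {"tx":-0.014,"ty":0.006,"tz":0,"turn":0,"gripper":0.004}
    - {"tx":-0.017,"ty":0.0078,"tz":0,"turn":0,"gripper":0.004}

```text
time_s: 8.95
tcp_pos: [0.3948, 0.2681, 0.0706]
eef_rot: [-90.0, 0.0, 175.0]
contact_force: [-1.3, 0.5, -0.7]
gripper_width: 0.0088
```

Run:
```python
from h import *
o=snap(8);go(.3365,.2742,.0857,175)
T=o['scene'][0];cv2.imwrite('pics/s8c.png',cv2.resize(T[50:200,250:430],None,fx=4,fy=4,interpolation=2)[...,::-1])
for t in(0,10):
    s=np.radians(t);a=tiltfit(8,"scene",(.39,.337),(-np.sin(s),.0,np.cos(s)),.30,zmax=.105)
    print(a.min(0),a.max(0))
```

```text
t 9.05 p [0.3948 0.268  0.0705] yaw 174.97 w 0.0087 F [-0.4  0.5 -1.1] j [ 58.  13. -37.   0. -40.  27.]
tx 0.0586 ty -0.0152 tz -0.0011 turn -0.0005 dist 0.061
scene 107 axis [-0.019 -0.012  1.   ] tilt 1.3 R 0.0613 rimC [0.4049 0.3357 0.0797]
[0.3763683  0.30024281 0.07735461] [0.47272635 0.40050981 0.08535444]
scene 107 axis [-0.019 -0.012  1.   ] tilt 1.3 R 0.0613 rimC [0.4049 0.3357 0.0797]
[0.3763683  0.30024281 0.07735461] [0.47272635 0.40050981 0.08535444]
```

View pics/s8c.png

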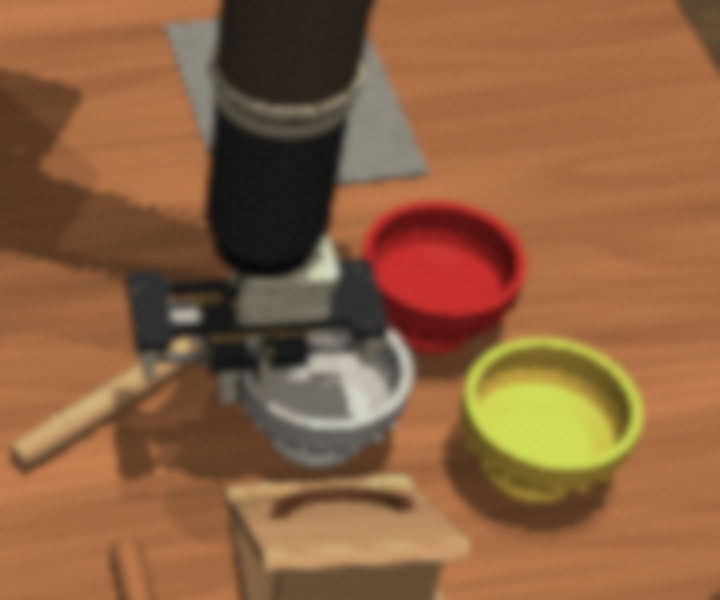

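Request:
apply_moves:
  deltas:
    - {"tx":-0.0005,"ty":0.0005,"tz":0,"turn":0,"gripper":0.004}
    - {"tx":-0.0005,"ty":0.0005,"tz":0,"turn":0,"gripper":0.004}
    - {"tx":-0.0005,"ty":0.0005,"tz":0,"turn":0,"gripper":0.012}
    - {"tx":-0.0005,"ty":0.0005,"tz":0,"turn":0,"gripper":0.02}
    - {"tx":-0.0005,"ty":-0.006,"tz":0,"turn":0,"gripper":0.02}
  newtons: 3

```text
time_s: 9.55
tcp_pos: [0.3945, 0.2675, 0.0763]
eef_rot: [-89.9, -0.0, 175.0]
contact_force: [1.0, 0.2, -0.2]
gripper_width: 0.0188
```

Run:
```python
from h import *
o=snap(9);capture('top');go(.3365,.2742,.0857,175)
for n in("scene",):
    a=tiltfit(9,n,(.395,.337),(0,.0,1),.30,zmax=.105)
    x=circ(a[:,:2]);print(x)
    b=a[np.hypot(a[:,0]-.39,a[:,1]-.335)>.05];print(circ(b[:,:2]))
    Z=np.load("scene9.npz")["p"];T=Z;cv2.imwrite('pics/s9c.png',cv2.resize(T[50:200,250:430],None,fx=4,fy=4,interpolation=2)[...,::-1])
```

```text
t 9.7 p [0.3952 0.2683 0.0773] yaw 174.99 w 0.02 F [-0.7 -0.4 -0.8] j [ 58.  13. -36.   0. -41.  27.]
tx 0.0590 ty -0.0084 tz -0.0008 turn -0.0002 dist 0.060
scene 117 axis [0.014 0.021 1.   ] tilt 1.4 R 0.0632 rimC [0.4046 0.3335 0.0795]
(np.float64(0.40457010472082766), np.float64(0.33345878262862766), np.float64(0.06323225656325775))
(np.float64(0.40457010472082766), np.float64(0.33345878262862766), np.float64(0.06323225656325775))
```

View pics/s9c.png

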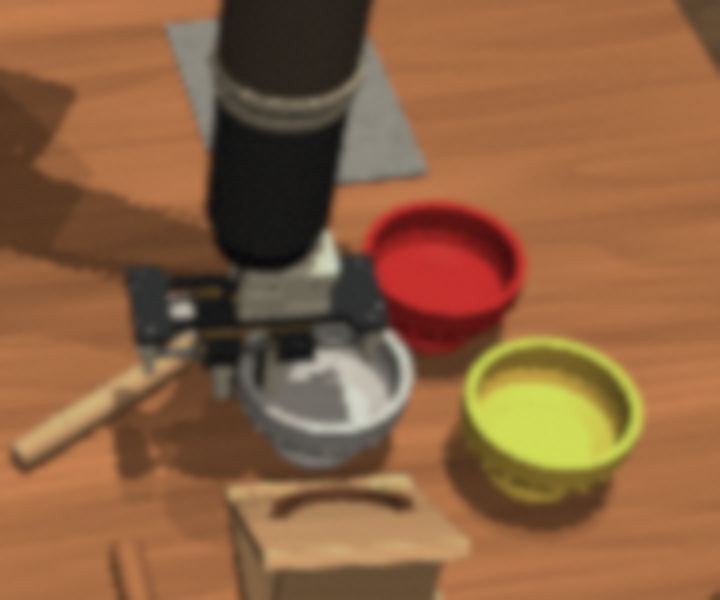

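Request:
apply_moves:
  deltas:
    - {"tx":-0.0015,"ty":0,"tz":0,"turn":0,"gripper":0.013}
    - {"tx":-0.0015,"ty":0,"tz":0,"turn":0,"gripper":0.011}
    - {"tx":-0.0015,"ty":0,"tz":0,"turn":0,"gripper":0.009}
    - {"tx":-0.0015,"ty":0,"tz":0,"turn":0,"gripper":0.004}
    - {"tx":-0.0015,"ty":0,"tz":0,"turn":0,"gripper":0.004}
  newtons: 10

```text
time_s: 10.2
tcp_pos: [0.3964, 0.2676, 0.0766]
eef_rot: [-90.0, -0.0, 175.0]
contact_force: [0.0, -1.1, 0.5]
gripper_width: 0.0091
```

Request:
apply_moves:
  deltas:
    - {"tx":0,"ty":0,"tz":0,"turn":0,"gripper":0.004}
    - {"tx":0,"ty":0,"tz":0,"turn":0,"gripper":0.004}
    - {"tx":0,"ty":0,"tz":0,"turn":0,"gripper":0.004}
    - {"tx":0,"ty":-0.002,"tz":0,"turn":0,"gripper":0.004}
    - {"tx":0,"ty":-0.006,"tz":0,"turn":0,"gripper":0.004}
  newtons: 50

```text
time_s: 10.7
tcp_pos: [0.396, 0.2674, 0.0824]
eef_rot: [-89.9, -0.0, 175.0]
contact_force: [-0.5, -0.2, -2.3]
gripper_width: 0.0085
```

Request:
apply_moves:
  deltas:
    - {"tx":0,"ty":-0.01,"tz":0,"turn":0,"gripper":0.004}
    - {"tx":0,"ty":-0.035,"tz":0,"turn":0,"gripper":0.004}
    - {"tx":0,"ty":-0.065,"tz":0,"turn":0,"gripper":0.004}
    - {"tx":0,"ty":-0.1,"tz":0,"turn":0,"gripper":0.004}
    - {"tx":0,"ty":-0.128,"tz":0,"turn":0,"gripper":0.004}

```text
time_s: 11.2
tcp_pos: [0.3965, 0.2678, 0.2134]
eef_rot: [-90.1, 0.1, 175.0]
contact_force: [0.1, 0.7, -2.9]
gripper_width: 0.0084
```

Run:
```python
from h import *
o=snap(10);capture('top');go(.594,-.359,.21,175)
a=tiltfit(10,"scene",(.395,.33),(0,0,1),.29,zmax=.235)
T=o['scene'][0];cv2.imwrite('pics/s10c.png',cv2.resize(T[10:200,230:430],None,fx=3.5,fy=3.1,interpolation=2)[...,::-1])
```

```text
t 11.35 p [0.397  0.2686 0.2132] yaw 174.99 w 0.0082 F [ 0.3 -0.4 -3.7] j [ 58.   3. -26.   0. -61.  27.]
tx -0.2511 ty 0.0011 tz 0.6080 turn -0.0002 dist 0.658
scene 163 axis [0.008 0.028 1.   ] tilt 1.7 R 0.0621 rimC [0.4053 0.3347 0.2148]
```

View pics/s10c.png

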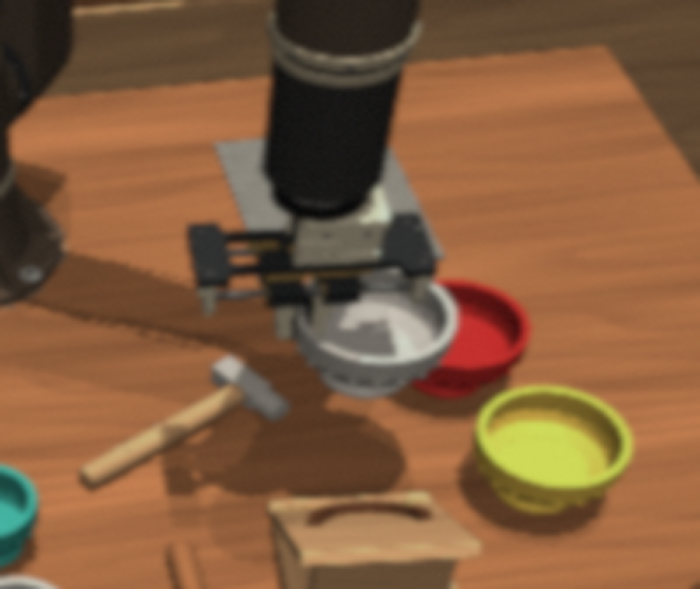

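Request:
apply_moves:
  deltas:
    - {"tx":-0.006,"ty":0,"tz":0.015,"turn":0,"gripper":0.004}
    - {"tx":-0.018,"ty":0,"tz":0.045,"turn":0,"gripper":0.004}
    - {"tx":-0.034,"ty":0,"tz":0.083,"turn":0,"gripper":0.004}
    - {"tx":-0.05,"ty":0,"tz":0.121,"turn":0,"gripper":0.004}
    - {"tx":-0.066,"ty":0,"tz":0.159,"turn":0,"gripper":0.004}

```text
time_s: 11.85
tcp_pos: [0.4475, 0.1012, 0.2096]
eef_rot: [-89.9, -0.1, 175.0]
contact_force: [1.4, -0.2, -2.7]
gripper_width: 0.0083
```

Request:
apply_moves:
  deltas:
    - {"tx":-0.016,"ty":0,"tz":0.038,"turn":0,"gripper":0.004}
    - {"tx":-0.032,"ty":0,"tz":0.076,"turn":0,"gripper":0.004}
    - {"tx":-0.048,"ty":0,"tz":0.114,"turn":0,"gripper":0.004}
    - {"tx":-0.064,"ty":0,"tz":0.152,"turn":0,"gripper":0.004}
    - {"tx":-0.08,"ty":0,"tz":0.19,"turn":0,"gripper":0.004}

```text
time_s: 12.35
tcp_pos: [0.5104, -0.095, 0.2095]
eef_rot: [-90.0, -0.1, 175.0]
contact_force: [1.3, 1.5, -2.6]
gripper_width: 0.0085
```

Run:
```python
from h import *
go(.594,-.359,.21,175)
```

```text
t 12.35 p [ 0.5104 -0.095   0.2095] yaw 174.97 w 0.0085 F [ 1.3  1.5 -2.6] j [ 11.   7. -22.  -0. -61.  74.]
tx -0.1064 ty -0.0007 tz 0.2557 turn -0.0006 dist 0.277
```

Request:
apply_moves:
  deltas:
    - {"tx":-0.016,"ty":0,"tz":0.038,"turn":0,"gripper":0.004}
    - {"tx":-0.032,"ty":0,"tz":0.076,"turn":0,"gripper":0.004}
    - {"tx":-0.048,"ty":0,"tz":0.114,"turn":0,"gripper":0.004}
    - {"tx":-0.064,"ty":0,"tz":0.152,"turn":0,"gripper":0.004}
    - {"tx":-0.08,"ty":0,"tz":0.19,"turn":0,"gripper":0.004}

```text
time_s: 12.85
tcp_pos: [0.5734, -0.291, 0.2089]
eef_rot: [-90.0, -0.2, 175.0]
contact_force: [1.3, -0.2, -2.0]
gripper_width: 0.0082
```

Request:
apply_moves:
  deltas:
    - {"tx":-0.012,"ty":0,"tz":0.03,"turn":0,"gripper":0.004}
    - {"tx":-0.021,"ty":0,"tz":0.05,"turn":0,"gripper":0.004}
    - {"tx":-0.0265,"ty":0,"tz":0.063,"turn":0,"gripper":0.004}
    - {"tx":-0.0265,"ty":0,"tz":0.064,"turn":0,"gripper":0.004}
    - {"tx":-0.0265,"ty":0,"tz":0.064,"turn":0,"gripper":0.004}

```text
time_s: 13.35
tcp_pos: [0.5944, -0.3548, 0.2096]
eef_rot: [-90.0, -0.1, 175.0]
contact_force: [-0.5, 0.1, -1.9]
gripper_width: 0.0081
```

Run:
```python
from h import *
capture('top');o=snap(11);go(.594,-.359,.15,175)
```

```text
t 13.5 p [ 0.595  -0.354   0.2108] yaw 175.04 w 0.0083 F [ 0.8  1.  -2.8] j [-15.  23.   1.  -0. -67. 100.]
tx 0.0006 ty 0.0608 tz 0.0051 turn 0.0007 dist 0.061
```

View pics/scene11.png

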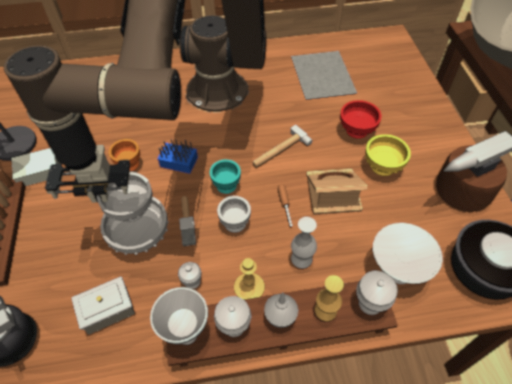

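View pics/top11.png

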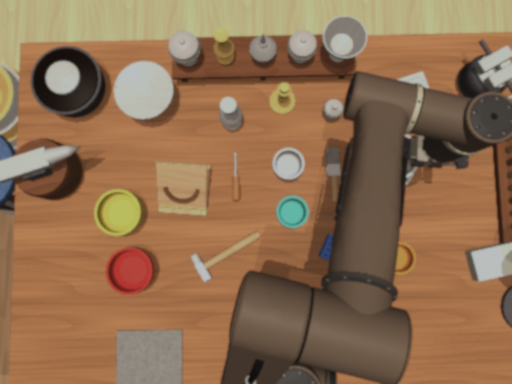

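```bash
cat >> h.py <<'E'
from scipy.optimize import least_squares
def ring(tag,n,c,R,z,dz=.004,ex=None):
    Z=np.load(f"{n}{tag}.npz");q=cloud(n,Z["d"]).reshape(-1,3);hsv=cv2.cvtColor(Z["p"],cv2.COLOR_RGB2HSV).reshape(-1,3)
    rr=np.hypot(q[:,0]-c[0],q[:,1]-c[1])
    s=q[(rr<R+.014)&(rr>R-.014)&(abs(q[:,2]-z)<dz)&(hsv[:,1]<90)]
    if ex is not None: s=s[ex(s)]
    f=least_squares(lambda p:np.hypot(s[:,0]-p[0],s[:,1]-p[1])-R,c[:2],loss="soft_l1",f_scale=.003)
    th=np.degrees(np.arctan2(s[:,1]-f.x[1],s[:,0]-f.x[0]));hist=np.histogram(th,12,(-180,180))[0]
    print(n,tag,len(s),"c",f.x.round(4),"zmed",np.median(s[:,2]).round(4),"rms",np.sqrt(np.mean(f.fun**2)).round(4),"ang",hist);return f.x
E
python3 - <<'E'
from h import *
ring(0,"scene",(.602,-.2934),.088,.084)
ring(11,"scene",(.602,-.2934),.088,.084)
ring(0,"top",(.598,-.294),.088,.084)
# test: how the scene sees mid bowl while on bench vs tcp known
ring(9,"scene",(.404,.3335),.065,.080,ex=lambda s:s[:,1]>.3)
ring(10,"scene",(.405,.334),.065,.214,dz=.007,ex=lambda s:s[:,1]>.3)
ring(11,"scene",(.603,-.289),.065,.213,dz=.007,ex=lambda s:s[:,1]>-.32)
tiltfit(11,"scene",(.603,-.289),(0,0,1),-.31,zmax=.235)
E
```

```text
scene 0 471 c [ 0.6022 -0.2936] zmed 0.0825 rms 0.0029 ang [44 37 37 40 35 50 48 40 38 36 28 38]
scene 11 334 c [ 0.6018 -0.2935] zmed 0.0828 rms 0.0026 ang [ 0  0 22 36 40 45 47 46 38 34 26  0]
top 0 427 c [ 0.5979 -0.2941] zmed 0.0848 rms 0.0027 ang [30 35 42 37 43 36 32 29 37 37 34 35]
scene 9 98 c [0.4026 0.3318] zmed 0.0786 rms 0.0028 ang [ 0  0  0  0  1 24 25 15 15 18  0  0]
scene 10 194 c [0.4035 0.3313] zmed 0.2132 rms 0.003 ang [ 0  0  0  0  1 46 38 28 24 30 10 17]
scene 11 272 c [ 0.6006 -0.2885] zmed 0.2103 rms 0.0028 ang [ 0  0  0  0  1 47 50 43 36 32 35 28]
scene 247 axis [0.007 0.016 1.   ] tilt 1.0 R 0.0644 rimC [ 0.6007 -0.2876  0.211 ]
```

Run:
```python
from h import *
go(.5964,-.359,.125,175)
```

```text
t 13.5 p [ 0.595  -0.354   0.2108] yaw 175.04 w 0.0083 F [ 0.8  1.  -2.8] j [-15.  23.   1.  -0. -67. 100.]
tx -0.0018 ty 0.0858 tz 0.0049 turn 0.0007 dist 0.086
```

Request:
apply_moves:
  deltas:
    - {"tx":-0.0018,"ty":0.012,"tz":0.0049,"turn":0,"gripper":0.004}
    - {"tx":-0.0018,"ty":0.034,"tz":0.0049,"turn":0,"gripper":0.004}
    - {"tx":-0.0018,"ty":0.056,"tz":0.0049,"turn":0,"gripper":0.004}
    - {"tx":-0.0018,"ty":0.074,"tz":0.0049,"turn":0,"gripper":0.004}
    - {"tx":-0.0018,"ty":0.086,"tz":0.0049,"turn":0,"gripper":0.004}

```text
time_s: 14.0
tcp_pos: [0.5958, -0.3594, 0.1224]
eef_rot: [-90.0, -0.1, 175.0]
contact_force: [0.1, -0.1, -1.8]
gripper_width: 0.0085
```

Request:
apply_moves:
  deltas:
    - {"tx":0,"ty":0,"tz":0,"turn":0,"gripper":0.004}
    - {"tx":0,"ty":0,"tz":0,"turn":0,"gripper":0.004}

```text
time_s: 14.2
tcp_pos: [0.5969, -0.3601, 0.125]
eef_rot: [-90.0, 0.0, 175.0]
contact_force: [0.2, -0.1, -2.2]
gripper_width: 0.0084
```

Run:
```python
from h import *
capture('scene');o=snap(12);go(.5964,-.359,.11,175)
ring(12,"scene",(.602,-.2934),.088,.084)
ring(12,"scene",(.602,-.2935),.065,.128,dz=.007,ex=lambda s:s[:,1]>-.32)
T=o['scene'][0];cv2.imwrite('pics/s12c.png',cv2.resize(T[130:280,50:230],None,fx=4,fy=4,interpolation=2)[...,::-1])
```

```text
t 14.35 p [ 0.5973 -0.3603  0.126 ] yaw 175.0 w 0.0084 F [-0.3 -0.4 -1.7] j [-15.  27.  -5.   0. -58. 100.]
tx 0.0010 ty 0.0160 tz -0.0012 turn -0.0001 dist 0.016
scene 12 316 c [ 0.6016 -0.2936] zmed 0.0827 rms 0.0026 ang [ 0  0  9 40 40 39 47 45 36 34 24  2]
scene 12 243 c [ 0.6033 -0.2943] zmed 0.1258 rms 0.0027 ang [ 0  0  0  0  0 34 44 43 36 28 36 22]
```

View pics/s12c.png

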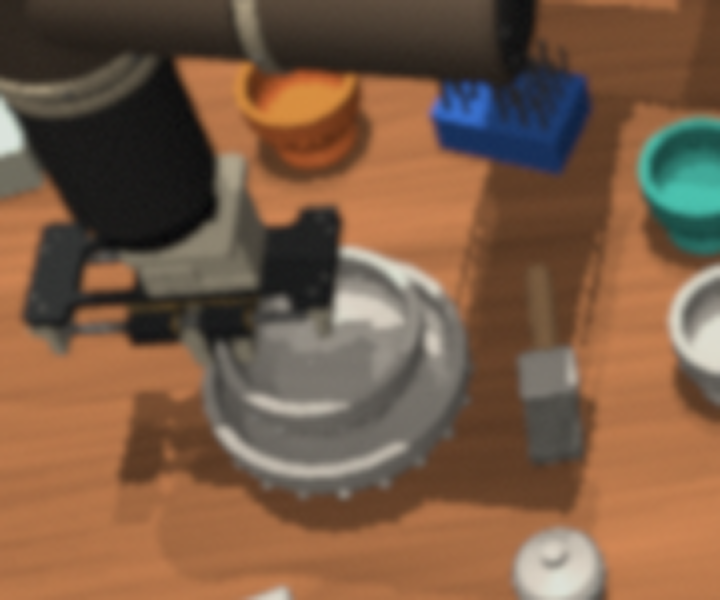

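Request:
apply_moves:
  deltas:
    - {"tx":0.0014,"ty":0.005,"tz":-0.0007,"turn":0,"gripper":0.004}
    - {"tx":0.0014,"ty":0.01,"tz":-0.0007,"turn":0,"gripper":0.004}
    - {"tx":0.0014,"ty":0.014,"tz":-0.0007,"turn":0,"gripper":0.004}
    - {"tx":0.0014,"ty":0.016,"tz":-0.0007,"turn":0,"gripper":0.004}
    - {"tx":0.0014,"ty":0.016,"tz":-0.0007,"turn":0,"gripper":0.004}

```text
time_s: 14.85
tcp_pos: [0.595, -0.3591, 0.1081]
eef_rot: [-90.0, -0.1, 175.0]
contact_force: [0.5, -0.1, -2.7]
gripper_width: 0.0081
```

Request:
apply_moves:
  deltas:
    - {"tx":0,"ty":0.001,"tz":0,"turn":0,"gripper":0.004}
    - {"tx":0,"ty":0.0015,"tz":0,"turn":0,"gripper":0.004}
    - {"tx":0,"ty":0.002,"tz":0,"turn":0,"gripper":0.004}

```text
time_s: 15.15
tcp_pos: [0.5954, -0.3594, 0.107]
eef_rot: [-90.0, 0.0, 175.0]
contact_force: [-0.2, -1.6, -1.0]
gripper_width: 0.0082
```

Request:
apply_moves:
  deltas:
    - {"tx":0,"ty":0.0005,"tz":0,"turn":0,"gripper":0.004}
    - {"tx":0,"ty":0.001,"tz":0,"turn":0,"gripper":0.004}
    - {"tx":0,"ty":0.001,"tz":0,"turn":0,"gripper":0.004}

```text
time_s: 15.45
tcp_pos: [0.5955, -0.3596, 0.1066]
eef_rot: [-90.0, 0.1, 175.0]
contact_force: [-1.1, -0.9, 4.8]
gripper_width: 0.0085
```

Run:
```python
from h import *
o=snap(13);go(.5964,-.359,.11,175)
ring(13,"scene",(.602,-.2934),.088,.084)
ring(13,"scene",(.602,-.2935),.065,.108,dz=.006,ex=lambda s:s[:,1]>-.32)
```

```text
t 15.55 p [ 0.5955 -0.3596  0.1066] yaw 174.99 w 0.0082 F [-1.3 -0.8  5.6] j [-15.  28.  -6.   0. -56. 100.]
tx -0.0008 ty -0.0034 tz -0.0007 turn -0.0001 dist 0.004
scene 13 321 c [ 0.6018 -0.2936] zmed 0.0826 rms 0.0026 ang [ 0  0  0 34 34 46 47 42 39 30 33 16]
scene 13 255 c [ 0.6019 -0.2936] zmed 0.108 rms 0.0028 ang [ 0  0  0  0  0 36 51 39 41 30 33 25]
```

Contact (about 8 N on the floor) and both rims agree to within 0.2 mm. I release.

Request:
apply_moves:
  deltas:
    - {"tx":0,"ty":-0.0007,"tz":0,"turn":0,"gripper":0.004}
    - {"tx":0,"ty":-0.0007,"tz":0,"turn":0,"gripper":0.01}
    - {"tx":0,"ty":-0.0007,"tz":0,"turn":0,"gripper":0.016}
    - {"tx":0,"ty":-0.0007,"tz":0,"turn":0,"gripper":0.022}
    - {"tx":0,"ty":-0.0007,"tz":0,"turn":0,"gripper":0.022}
  newtons: 3

```text
time_s: 16.05
tcp_pos: [0.5951, -0.359, 0.106]
eef_rot: [-90.0, -0.0, 175.0]
contact_force: [0.1, -0.4, 0.9]
gripper_width: 0.0211
```

Request:
apply_moves:
  deltas:
    - {"tx":0,"ty":-0.01,"tz":0,"turn":0,"gripper":0.022}
    - {"tx":0,"ty":-0.03,"tz":0,"turn":0,"gripper":0.022}
    - {"tx":0,"ty":-0.06,"tz":0,"turn":0,"gripper":0.03}
    - {"tx":0,"ty":-0.09,"tz":0,"turn":0,"gripper":0.03}
    - {"tx":0,"ty":-0.12,"tz":0,"turn":0,"gripper":0.03}

```text
time_s: 16.55
tcp_pos: [0.5952, -0.3592, 0.2284]
eef_rot: [-90.0, 0.0, 175.0]
contact_force: [1.5, -0.3, 0.8]
gripper_width: 0.0295
```

Run:
```python
from h import *
capture('scene');o=snap(14)
ring(14,"scene",(.602,-.2934),.088,.084)
ring(14,"scene",(.602,-.2935),.065,.108,dz=.006)
ring(14,"scene",(.606,-.0102),.044,.074)
ring(0,"scene",(.606,-.0102),.044,.074)
go(.598,-.054,.2,175)
T=o['scene'][0];cv2.imwrite('pics/s14c.png',cv2.resize(T[130:280,70:260],None,fx=4,fy=4,interpolation=2)[...,::-1])
```

```text
scene 14 387 c [ 0.6014 -0.2936] zmed 0.0826 rms 0.0026 ang [ 4 17 35 36 39 42 46 47 37 33 30 21]
scene 14 472 c [ 0.6019 -0.2932] zmed 0.1076 rms 0.0029 ang [45 42 36 33 37 46 49 41 37 28 37 41]
scene 14 227 c [ 0.606  -0.0101] zmed 0.0726 rms 0.0027 ang [20 21 18 18 21 21 18 19 17 17 16 21]
scene 0 218 c [ 0.6059 -0.0102] zmed 0.0729 rms 0.0026 ang [21 20 14 17 18 22 20 20 15 16 16 19]
t 16.7 p [ 0.5964 -0.3597  0.2301] yaw 174.99 w 0.03 F [ 0.3 -0.1 -0.2] j [-15.  23.   2.   0. -69. 100.]
tx 0.0253 ty 0.0295 tz -0.3047 turn -0.0001 dist 0.307
```

View pics/s14c.png

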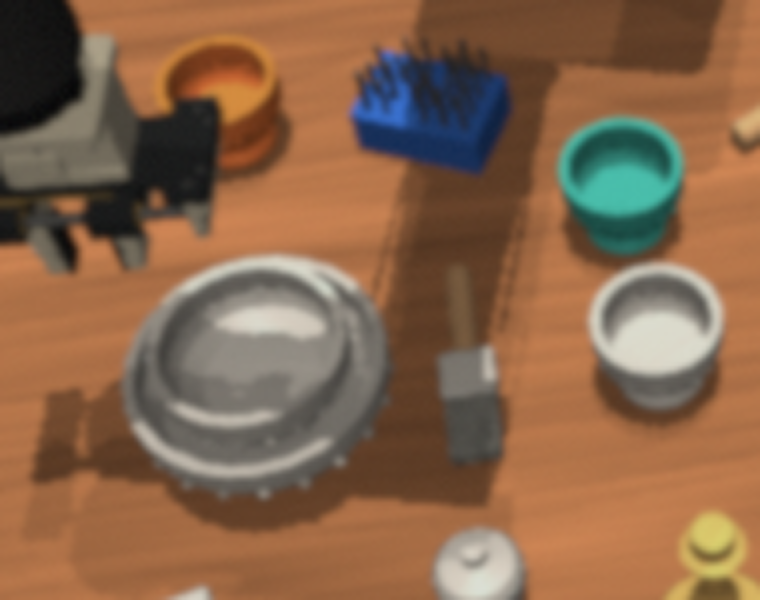

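Request:
apply_moves:
  deltas:
    - {"tx":0,"ty":0,"tz":-0.02,"turn":0,"gripper":0.026}
    - {"tx":-0.001,"ty":0,"tz":-0.06,"turn":0,"gripper":0.026}
    - {"tx":-0.002,"ty":0,"tz":-0.1,"turn":0,"gripper":0.026}
    - {"tx":0,"ty":0.005,"tz":-0.14,"turn":0,"gripper":0.026}
    - {"tx":0.01,"ty":0.015,"tz":-0.18,"turn":0,"gripper":0.026}

```text
time_s: 17.2
tcp_pos: [0.6013, -0.1769, 0.2109]
eef_rot: [-90.0, 0.0, 175.0]
contact_force: [1.7, 0.3, -0.5]
gripper_width: 0.026
```

Run:
```python
from h import *
go(.6012,-.055,.15,175)
```

```text
t 17.2 p [ 0.6013 -0.1769  0.2109] yaw 174.99 w 0.026 F [ 1.7  0.3 -0.5] j [  1.  17.  -8.   0. -64.  84.]
tx 0.0107 ty 0.0609 tz -0.1215 turn -0.0002 dist 0.136
```

Request:
apply_moves:
  deltas:
    - {"tx":0.003,"ty":0,"tz":-0.035,"turn":0,"gripper":0.026}
    - {"tx":0.006,"ty":0.01,"tz":-0.07,"turn":0,"gripper":0.026}
    - {"tx":0.009,"ty":0.03,"tz":-0.1,"turn":0,"gripper":0.026}
    - {"tx":0.011,"ty":0.05,"tz":-0.121,"turn":0,"gripper":0.026}
    - {"tx":0.011,"ty":0.06,"tz":-0.1215,"turn":0,"gripper":0.026}

```text
time_s: 17.7
tcp_pos: [0.5991, -0.0542, 0.1491]
eef_rot: [-90.0, -0.2, 175.1]
contact_force: [0.3, -0.6, -0.1]
gripper_width: 0.026
```

Request:
apply_moves:
  deltas:
    - {"tx":0,"ty":0,"tz":0,"turn":0,"gripper":0.026}
    - {"tx":0,"ty":0,"tz":0,"turn":0,"gripper":0.026}

```text
time_s: 17.9
tcp_pos: [0.6006, -0.0573, 0.1514]
eef_rot: [-90.0, -0.0, 175.0]
contact_force: [-1.0, -0.9, 0.1]
gripper_width: 0.0257
```

Run:
```python
from h import *
capture('scene');o=snap(15);go(.6012,-.055,.071,175)
ring(15,"scene",(.606,-.0102),.044,.074)
T=o['scene'][0];cv2.imwrite('pics/s15c.png',cv2.resize(T[130:280,130:310],None,fx=4,fy=4,interpolation=2)[...,::-1])
```

```text
t 18.05 p [ 0.6011 -0.0577  0.1522] yaw 174.92 w 0.0258 F [ 0.5  0.4 -1. ] j [ 13.  18. -16.   0. -56.  72.]
tx 0.0002 ty 0.0812 tz -0.0027 turn -0.0013 dist 0.081
scene 15 213 c [ 0.6063 -0.0102] zmed 0.0729 rms 0.0026 ang [16 16 14 17 20 21 20 20 14 18 16 21]
```

View pics/s15c.png

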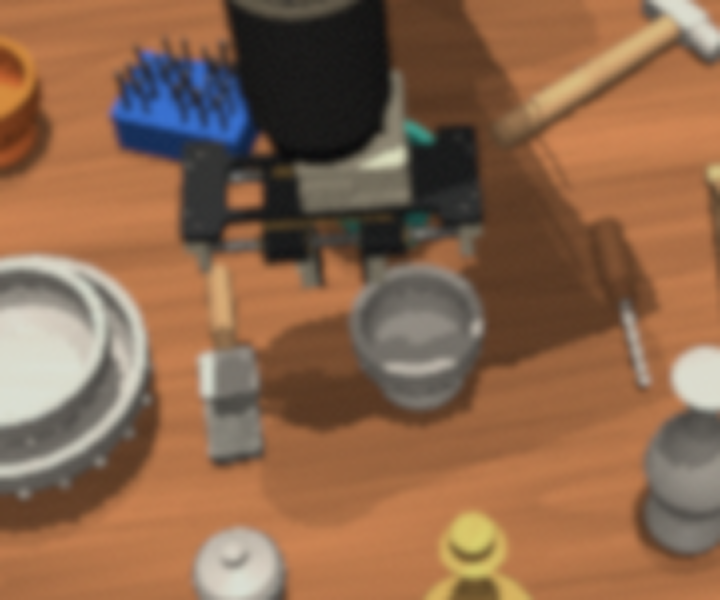

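Request:
apply_moves:
  deltas:
    - {"tx":0,"ty":0.015,"tz":-0.0027,"turn":-0.0013,"gripper":0.026}
    - {"tx":0,"ty":0.035,"tz":-0.0027,"turn":-0.0013,"gripper":0.026}
    - {"tx":0,"ty":0.055,"tz":-0.0027,"turn":-0.0013,"gripper":0.026}
    - {"tx":0,"ty":0.07,"tz":-0.0027,"turn":-0.0013,"gripper":0.026}
    - {"tx":0,"ty":0.08,"tz":-0.0027,"turn":-0.0013,"gripper":0.026}

```text
time_s: 18.55
tcp_pos: [0.6008, -0.055, 0.0708]
eef_rot: [-90.0, -0.0, 175.0]
contact_force: [-0.3, -0.3, -0.1]
gripper_width: 0.0259
```

Request:
apply_moves:
  deltas:
    - {"tx":0,"ty":0,"tz":0,"turn":0,"gripper":0.018}
    - {"tx":0,"ty":0,"tz":0,"turn":0,"gripper":0.018}

```text
time_s: 18.75
tcp_pos: [0.6014, -0.0546, 0.072]
eef_rot: [-90.0, 0.0, 175.0]
contact_force: [-0.1, 0.1, -1.0]
gripper_width: 0.0189
```

Run:
```python
from h import *
o=snap(16);go(.6012,-.055,.071,175)
T=o['scene'][0];cv2.imwrite('pics/s16c.png',cv2.resize(T[130:280,130:310],None,fx=4,fy=4,interpolation=2)[...,::-1])
```

```text
t 18.85 p [ 0.6016 -0.0544  0.0724] yaw 175.05 w 0.0184 F [ 0.5 -0.1  0.6] j [ 13.  23. -20.   0. -46.  72.]
tx 0.0004 ty 0.0014 tz 0.0006 turn 0.0009 dist 0.002
```

View pics/s16c.png

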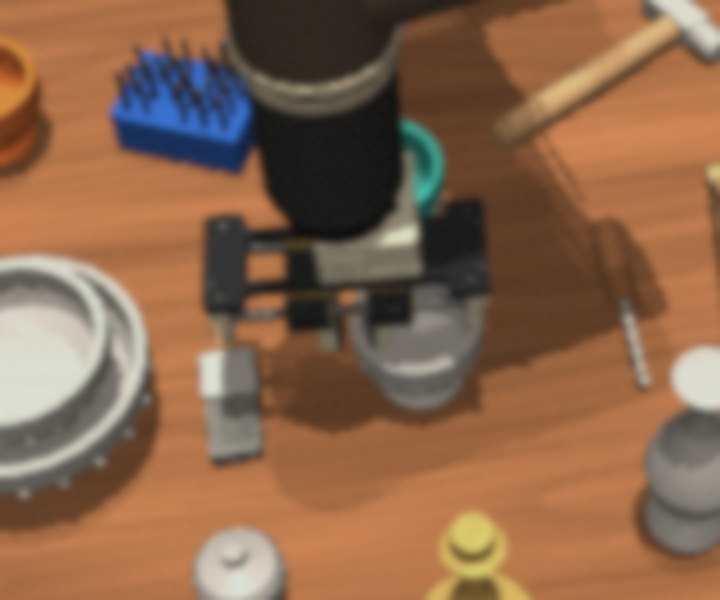

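Request:
apply_moves:
  deltas:
    - {"tx":0,"ty":0.001,"tz":0.0006,"turn":0,"gripper":0.013}
    - {"tx":0,"ty":0.001,"tz":0.0006,"turn":0,"gripper":0.011}
    - {"tx":0,"ty":0.001,"tz":0.0006,"turn":0,"gripper":0.009}
    - {"tx":0,"ty":0.001,"tz":0.0006,"turn":0,"gripper":0.004}
    - {"tx":0,"ty":0.001,"tz":0.0006,"turn":0,"gripper":0.004}
  newtons: 8

```text
time_s: 19.35
tcp_pos: [0.601, -0.0549, 0.0707]
eef_rot: [-90.0, 0.0, 175.1]
contact_force: [-1.1, 1.0, 3.7]
gripper_width: 0.0092
```

Request:
apply_moves:
  deltas:
    - {"tx":0,"ty":0,"tz":0,"turn":0,"gripper":0.004}
    - {"tx":0,"ty":0,"tz":0,"turn":0,"gripper":0.004}
    - {"tx":0,"ty":-0.0002,"tz":0,"turn":0,"gripper":0.004}
    - {"tx":0,"ty":-0.003,"tz":0,"turn":0,"gripper":0.004}
    - {"tx":0,"ty":-0.008,"tz":0,"turn":0,"gripper":0.004}
  newtons: 40

```text
time_s: 19.85
tcp_pos: [0.6002, -0.055, 0.0777]
eef_rot: [-90.0, -0.1, 175.0]
contact_force: [1.1, -0.9, -1.0]
gripper_width: 0.0085
```

Request:
apply_moves:
  deltas:
    - {"tx":0,"ty":-0.015,"tz":0,"turn":0,"gripper":0.004}
    - {"tx":0,"ty":-0.045,"tz":0,"turn":0,"gripper":0.004}
    - {"tx":0,"ty":-0.085,"tz":0,"turn":0,"gripper":0.004}
    - {"tx":0,"ty":-0.12,"tz":0.005,"turn":0,"gripper":0.004}
    - {"tx":0,"ty":-0.14,"tz":0.02,"turn":0,"gripper":0.004}

```text
time_s: 20.35
tcp_pos: [0.6002, -0.0744, 0.2218]
eef_rot: [-90.0, 0.2, 175.1]
contact_force: [0.1, 0.4, -2.3]
gripper_width: 0.0087
```

Request:
apply_moves:
  deltas:
    - {"tx":-0.003,"ty":0,"tz":0.04,"turn":0,"gripper":0.004}
    - {"tx":-0.007,"ty":0,"tz":0.08,"turn":0,"gripper":0.004}
    - {"tx":-0.011,"ty":0,"tz":0.12,"turn":0,"gripper":0.004}
    - {"tx":-0.015,"ty":0,"tz":0.16,"turn":0,"gripper":0.004}
    - {"tx":-0.019,"ty":0,"tz":0.195,"turn":0,"gripper":0.004}

```text
time_s: 20.85
tcp_pos: [0.6007, -0.2726, 0.2183]
eef_rot: [-90.0, -0.0, 175.0]
contact_force: [0.3, 0.5, -0.7]
gripper_width: 0.0089
```

Run:
```python
from h import *
go(.5975,-.338,.215,175)
```

```text
t 20.85 p [ 0.6007 -0.2726  0.2183] yaw 175.03 w 0.0089 F [ 0.3  0.5 -0.7] j [ -8.  20.  -3.  -0. -67.  93.]
tx -0.0024 ty 0.0032 tz 0.0654 turn 0.0005 dist 0.066
```

Request:
apply_moves:
  deltas:
    - {"tx":-0.001,"ty":0,"tz":0.03,"turn":0,"gripper":0.004}
    - {"tx":-0.002,"ty":0,"tz":0.052,"turn":0,"gripper":0.004}
    - {"tx":-0.002,"ty":0,"tz":0.065,"turn":0,"gripper":0.004}
    - {"tx":-0.002,"ty":0,"tz":0.067,"turn":0,"gripper":0.004}
    - {"tx":-0.002,"ty":0,"tz":0.067,"turn":0,"gripper":0.004}

```text
time_s: 21.35
tcp_pos: [0.5973, -0.3375, 0.2181]
eef_rot: [-90.0, -0.0, 175.0]
contact_force: [-0.4, 0.6, -1.9]
gripper_width: 0.0085
```

Run:
```python
from h import *
capture('scene');capture('scene');o=snap(17);go(.5975,-.338,.155,175)
ring(17,"scene",(.602,-.2935),.065,.108,dz=.006)
ring(17,"scene",(.602,-.2935),.044,.22,dz=.008,ex=lambda s:s[:,1]>-.31)
tiltfit(17,"scene",(.602,-.2935),(0,0,1),-.305,zmax=.235)
T=o['scene'][0];cv2.imwrite('pics/s17c.png',cv2.resize(T[120:270,60:240],None,fx=4,fy=4,interpolation=2)[...,::-1])
```

```text
t 21.55 p [ 0.5978 -0.3367  0.2186] yaw 175.12 w 0.0089 F [-0.6 -0.6 -2.1] j [-13.  22.   0.  -0. -68.  98.]
tx 0.0002 ty 0.0636 tz 0.0014 turn 0.0021 dist 0.064
scene 17 346 c [ 0.6016 -0.2933] zmed 0.1079 rms 0.0026 ang [ 0  0 36 29 40 47 46 43 40 28 34  3]
scene 17 179 c [ 0.6053 -0.2919] zmed 0.2186 rms 0.0027 ang [13  0  0  0  0 31 38 38 30 22  7  0]
scene 136 axis [-0.016 -0.008  1.   ] tilt 1.1 R 0.0426 rimC [ 0.6054 -0.2906  0.2189]
```

View pics/s17c.png

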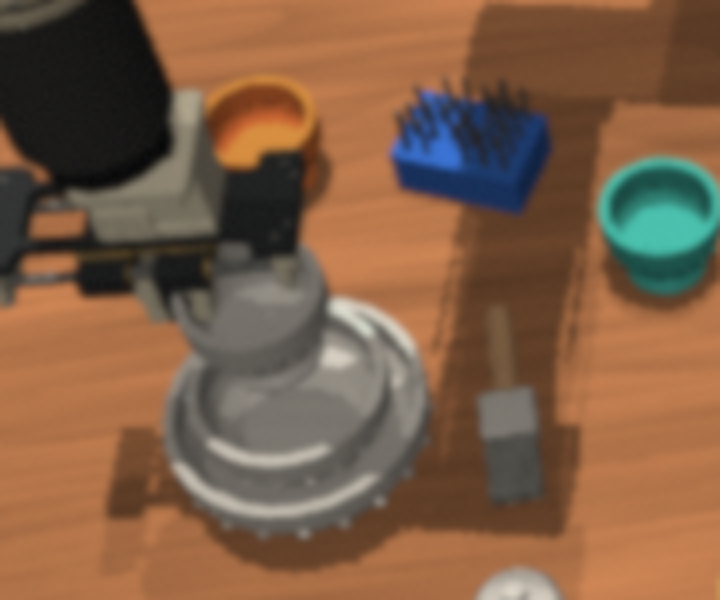

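Request:
apply_moves:
  deltas:
    - {"tx":0.0034,"ty":0.01,"tz":0.0018,"turn":0.002,"gripper":0.004}
    - {"tx":0.0034,"ty":0.028,"tz":0.0018,"turn":0.002,"gripper":0.004}
    - {"tx":0.0034,"ty":0.046,"tz":0.0018,"turn":0.002,"gripper":0.004}
    - {"tx":0.0034,"ty":0.06,"tz":0.0018,"turn":0.002,"gripper":0.004}
    - {"tx":0.0034,"ty":0.068,"tz":0.0018,"turn":0.002,"gripper":0.004}

```text
time_s: 22.05
tcp_pos: [0.5932, -0.3387, 0.1485]
eef_rot: [-90.0, -0.1, 175.0]
contact_force: [0.2, -0.0, -3.0]
gripper_width: 0.0088
```

Request:
apply_moves:
  deltas:
    - {"tx":0,"ty":0,"tz":0,"turn":0,"gripper":0.004}
    - {"tx":0,"ty":0,"tz":0,"turn":0,"gripper":0.004}

```text
time_s: 22.25
tcp_pos: [0.5942, -0.3393, 0.1508]
eef_rot: [-90.0, 0.0, 175.0]
contact_force: [0.1, 0.4, -0.9]
gripper_width: 0.0088
```

Run:
```python
from h import *
capture('scene');o=snap(18);go(.5975,-.338,.1307,175)
ring(18,"scene",(.602,-.2935),.065,.108,dz=.006)
ring(18,"scene",(.602,-.2935),.044,.152,dz=.007,ex=lambda s:s[:,1]>-.31)
T=o['scene'][0];cv2.imwrite('pics/s18c.png',cv2.resize(T[120:270,60:240],None,fx=4,fy=4,interpolation=2)[...,::-1])
```

```text
t 22.4 p [ 0.5945 -0.3394  0.1514] yaw 174.95 w 0.0087 F [-0.6  0.6 -1.8] j [-13.  25.  -5.   0. -60.  98.]
tx -0.0029 ty 0.0207 tz -0.0017 turn -0.0009 dist 0.021
scene 18 324 c [ 0.6016 -0.2932] zmed 0.1078 rms 0.0028 ang [ 0  0 17 33 36 44 47 42 43 28 31  3]
scene 18 148 c [ 0.602  -0.2942] zmed 0.1516 rms 0.0027 ang [ 2  0  0  0  0 19 38 35 24 22  8  0]
```

View pics/s18c.png

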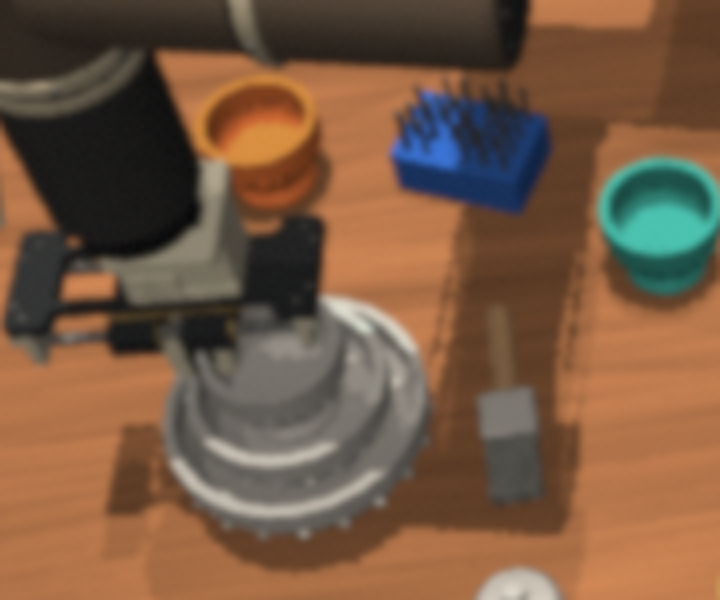

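Request:
apply_moves:
  deltas:
    - {"tx":0,"ty":0.004,"tz":-0.0009,"turn":0,"gripper":0.004}
    - {"tx":0,"ty":0.009,"tz":-0.0009,"turn":0,"gripper":0.004}
    - {"tx":0,"ty":0.013,"tz":-0.0009,"turn":0,"gripper":0.004}
    - {"tx":0,"ty":0.016,"tz":-0.0009,"turn":0,"gripper":0.004}
    - {"tx":0,"ty":0.017,"tz":-0.0009,"turn":0,"gripper":0.004}

```text
time_s: 22.9
tcp_pos: [0.5937, -0.3383, 0.1327]
eef_rot: [-90.0, -0.1, 174.9]
contact_force: [-0.2, -0.0, -2.7]
gripper_width: 0.0087
```

Request:
apply_moves:
  deltas:
    - {"tx":0,"ty":0.001,"tz":0,"turn":0,"gripper":0.004}
    - {"tx":0,"ty":0.002,"tz":0,"turn":0,"gripper":0.004}
    - {"tx":0,"ty":0.0025,"tz":0,"turn":0,"gripper":0.004}

```text
time_s: 23.2
tcp_pos: [0.5941, -0.3384, 0.131]
eef_rot: [-90.0, 0.0, 174.9]
contact_force: [-0.5, 0.2, 0.0]
gripper_width: 0.0088
```

Request:
apply_moves:
  deltas:
    - {"tx":0,"ty":0.0005,"tz":0,"turn":0,"gripper":0.004}
    - {"tx":0,"ty":0.0008,"tz":0,"turn":0,"gripper":0.004}
    - {"tx":0,"ty":0.0008,"tz":0,"turn":0,"gripper":0.004}

```text
time_s: 23.5
tcp_pos: [0.5942, -0.3386, 0.1308]
eef_rot: [-90.0, 0.0, 174.9]
contact_force: [-1.7, -0.3, 4.1]
gripper_width: 0.0088
```

Run:
```python
from h import *
o=snap(19);go(.5975,-.338,.1307,175)
ring(19,"scene",(.602,-.2935),.088,.084)
ring(19,"scene",(.602,-.2935),.065,.108,dz=.006)
ring(19,"scene",(.602,-.2935),.044,.133,dz=.006,ex=lambda s:s[:,1]>-.31)
```

```text
t 23.6 p [ 0.5941 -0.3386  0.1308] yaw 174.95 w 0.0091 F [-2.8 -1.1  5.3] j [-13.  26.  -6.   0. -58.  98.]
tx -0.0033 ty 0.0001 tz -0.0009 turn -0.0009 dist 0.003
scene 19 347 c [ 0.6018 -0.2936] zmed 0.0827 rms 0.0026 ang [ 0  0 24 33 41 50 48 38 36 34 30 13]
scene 19 315 c [ 0.6017 -0.2934] zmed 0.1079 rms 0.0027 ang [ 0  0  5 32 37 48 45 44 38 32 31  3]
scene 19 134 c [ 0.6013 -0.2936] zmed 0.1321 rms 0.0029 ang [ 0  0  0  0  0 19 29 32 27 21  6  0]
```

Small bowl is seated and all three centres agree to about 0.5 mm. I release, opening little so the fingers stay above the middle rim.

Request:
apply_moves:
  deltas:
    - {"tx":0,"ty":-0.0007,"tz":0,"turn":0,"gripper":0.004}
    - {"tx":0,"ty":-0.0007,"tz":0,"turn":0,"gripper":0.01}
    - {"tx":0,"ty":-0.0007,"tz":0,"turn":0,"gripper":0.016}
    - {"tx":0,"ty":-0.0007,"tz":0,"turn":0,"gripper":0.022}
    - {"tx":0,"ty":-0.0007,"tz":0,"turn":0,"gripper":0.022}
  newtons: 3

```text
time_s: 24.1
tcp_pos: [0.594, -0.3381, 0.1305]
eef_rot: [-90.0, -0.0, 174.9]
contact_force: [0.4, -0.4, 0.3]
gripper_width: 0.0209
```

Request:
apply_moves:
  deltas:
    - {"tx":0,"ty":-0.01,"tz":0,"turn":0,"gripper":0.022}
    - {"tx":0,"ty":-0.03,"tz":0,"turn":0,"gripper":0.022}
    - {"tx":0,"ty":-0.06,"tz":0,"turn":0,"gripper":0.03}
    - {"tx":0,"ty":-0.09,"tz":0,"turn":0,"gripper":0.03}
    - {"tx":0,"ty":-0.11,"tz":0,"turn":0,"gripper":0.03}

```text
time_s: 24.6
tcp_pos: [0.5947, -0.3387, 0.2442]
eef_rot: [-89.9, 0.2, 175.0]
contact_force: [0.4, -0.0, 0.0]
gripper_width: 0.03
```

Request:
apply_moves:
  deltas:
    - {"tx":0,"ty":0,"tz":-0.03,"turn":0,"gripper":0.03}
    - {"tx":0.01,"ty":0,"tz":-0.07,"turn":0,"gripper":0.03}
    - {"tx":0.02,"ty":0,"tz":-0.11,"turn":0,"gripper":0.03}
    - {"tx":0.03,"ty":0,"tz":-0.15,"turn":0,"gripper":0.03}
    - {"tx":0.04,"ty":0,"tz":-0.19,"turn":0,"gripper":0.03}

```text
time_s: 25.1
tcp_pos: [0.5706, -0.1441, 0.2417]
eef_rot: [-90.0, 0.1, 174.9]
contact_force: [1.0, 0.5, -0.4]
gripper_width: 0.0297
```

Request:
apply_moves:
  deltas:
    - {"tx":0.01,"ty":0,"tz":-0.04,"turn":0,"gripper":0.03}
    - {"tx":0.02,"ty":0,"tz":-0.08,"turn":0,"gripper":0.03}
    - {"tx":0.03,"ty":0,"tz":-0.12,"turn":0,"gripper":0.03}
    - {"tx":0.04,"ty":0,"tz":-0.14,"turn":0,"gripper":0.03}
    - {"tx":0.04,"ty":0,"tz":-0.14,"turn":0,"gripper":0.03}

```text
time_s: 25.6
tcp_pos: [0.543, -0.0001, 0.2419]
eef_rot: [-90.1, 0.1, 175.1]
contact_force: [0.8, -0.6, -0.1]
gripper_width: 0.0302
```

Run:
```python
from h import *
capture('scene');o=snap(20);go(.5975,-.338,.1307,175)
for n in("scene","top"):
  ring(20,n,(.600,-.2935),.088,.084)
  ring(20,n,(.600,-.2935),.065,.11,dz=.006)
  ring(20,n,(.600,-.2935),.044,.134,dz=.006)
```

```text
t 25.75 p [ 0.5437 -0.0026  0.2414] yaw 174.97 w 0.0298 F [-0.3 -0.3  0.5] j [ 20.   8. -16.   0. -66.  65.]
tx -0.0829 ty 0.1108 tz 0.3294 turn -0.0005 dist 0.357
scene 20 394 c [ 0.6013 -0.2938] zmed 0.0825 rms 0.0027 ang [ 4 19 36 37 38 48 49 43 37 30 29 24]
scene 20 360 c [ 0.601  -0.2935] zmed 0.1083 rms 0.0027 ang [ 5 13 35 29 38 38 47 38 37 31 28 21]
scene 20 295 c [ 0.6009 -0.2934] zmed 0.1322 rms 0.0028 ang [28 25 23 24 24 30 25 27 25 16 21 27]
top 20 418 c [ 0.5977 -0.2942] zmed 0.0847 rms 0.0027 ang [31 30 34 38 36 43 29 29 37 37 39 35]
top 20 412 c [ 0.5967 -0.2937] zmed 0.1108 rms 0.0027 ang [32 32 35 43 39 34 33 31 30 36 35 32]
top 20 293 c [ 0.5964 -0.294 ] zmed 0.1347 rms 0.0026 ang [18 23 26 27 28 24 22 25 25 26 24 25]
```

View pics/scene20.png

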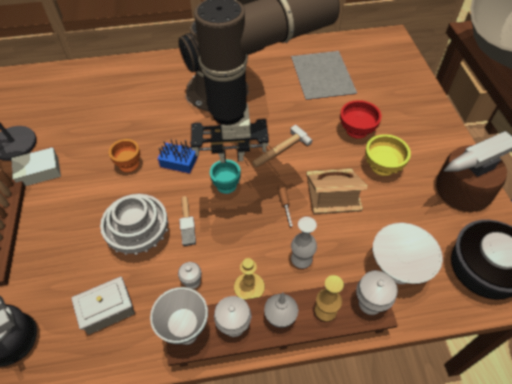

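View pics/top20.png

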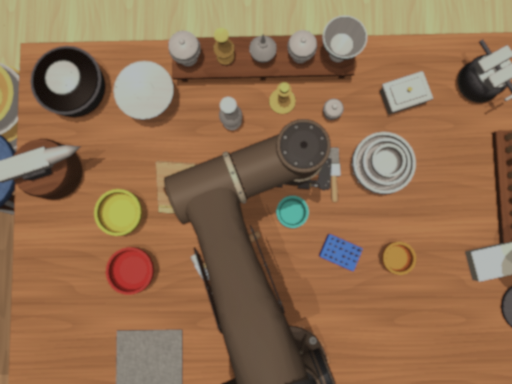

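The three bowls are concentric at scene px (135,222) and top px (384,162). Rims are about 84, 109 and 134 mm high, the largest bowl has not moved, and the bystanders stand as before. I hand the job in.

```bash
python3 -c "
from plant import r
print(r.close_job()); print(r.get_state()['time_s'])"
```

```text
the job is handed in; nothing more can be done
None
the job is handed in; nothing more can be done
```

The three bowls are nested and the job is handed in, at about 26 s of the 64 s allowed. No verdict was reported.

- **Middle bowl:** I drew it off the rest along its own axis and tipped it upright on its foot edge on open bench. I then took a fresh grip and set it in the largest, with about 8 N on the floor.
- **Small bowl:** I lifted it from the bench and set it in the middle one just as gently.

**Last checks:**
- **Centring:** in both cameras, the rim centres of neighbouring bowls agree within about 1.2 mm. The small bowl is within 1.3 mm of the largest.
- **Heights:** rims read about 84, 110 and 134 mm, as they should when nested.
- **Largest bowl:** it moved less than 1 mm in both views.
- **Other things:** the look-alikes and the other things on the bench look unmoved in the pictures. I checked these by eye only.

**Disagreements:**
- The two cameras differ by about 4 mm in absolute x, so I set the final alignments by comparing rims within the scene camera alone.
- The top camera shows a small x offset that grows up the stack, 1.3 mm at most. The scene camera shows 0.4 mm.

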